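# Pack cut pipes in a slotted case and clamp the lid

### The job

Pack every cut white pipe that lies clean and loose on the bench to the left of the blue slotted case into the case: one pipe to a slot, lying flat on the slot floor between the black combs, any slots. Leave the scrap and offcuts lying among the rubbish farther back, behind the black cast. When all are in, set the grey lid squarely on the case rim and swing both red-knobbed clamps fully in over the lid; if a clamp stands in the way, swing it out first. Leave the tape measure and the jar where they are.

Things in the scene. Friction and masses are not known exactly. Their poses are not given: they have to be found in the camera images.
- case: blue case, fixed, 162 mm (x) by 246 mm (y), origin centre of underside. Heights above bench: floor 16 mm, rim (12 mm wide) 24 mm. Clear inside 138 (x) by 222 mm (y). Four slots run along x, kept apart by two black combs (x = 37 to 65 and -37 to -65 mm, teeth up to 38 mm high), slots 37 mm wide there; the middle 74 mm is open for fingers.
- slot0 (a point): centre of slot 0 on its floor, 16 mm above the bench; slots are 56 mm apart along the case's y, slot 0 at y = -84 mm; the slot runs along the case's x
- slot1 (a point): centre of slot 1 on its floor, 16 mm above the bench; slots are 56 mm apart along the case's y, slot 0 at y = -84 mm; the slot runs along the case's x
- slot2 (a point): centre of slot 2 on its floor, 16 mm above the bench; slots are 56 mm apart along the case's y, slot 0 at y = -84 mm; the slot runs along the case's x
- slot3 (a point): centre of slot 3 on its floor, 16 mm above the bench; slots are 56 mm apart along the case's y, slot 0 at y = -84 mm; the slot runs along the case's x
- case_seat (a point): centre of the case at rim height (24 mm above the bench), where lid_base comes when the lid is seated; axes as the case
- pipe0_mid (a point): white plastic pipe, 27 mm thick and 120 mm long, lying on the bench. The point is at its middle, half-way up (13.5 mm above what it rests on); its y axis runs along the pipe and its z axis is up as it lies at first. It behaves as a square bar and does not roll. 0.1 kg. May be absent.
- pipe1_mid (a point): white plastic pipe, 27 mm thick and 120 mm long, lying on the bench. The point is at its middle, half-way up (13.5 mm above what it rests on); its y axis runs along the pipe and its z axis is up as it lies at first. It behaves as a square bar and does not roll. 0.1 kg. May be absent.
- pipe2_mid (a point): white plastic pipe, 27 mm thick and 120 mm long, lying on the bench. The point is at its middle, half-way up (13.5 mm above what it rests on); its y axis runs along the pipe and its z axis is up as it lies at first. It behaves as a square bar and does not roll. 0.1 kg. May be absent.
- pipe3_mid (a point): white plastic pipe, 27 mm thick and 120 mm long, lying on the bench. The point is at its middle, half-way up (13.5 mm above what it rests on); its y axis runs along the pipe and its z axis is up as it lies at first. It behaves as a square bar and does not roll. 0.1 kg. May be absent.
- lid_bar (a point): grey lid: middle of the black grab bar on top of the lid, 58 mm above the lid's lower edge; the bar is 16 mm wide (lid x), 16 mm tall and 110 mm long (along lid y), 18 mm clear above the lid's flat top between its two posts. Axes are the lid's.
- lid_base (a point): the same lid: point at its centre, level with its lower edge. Lid 156 mm (x) by 240 mm (y) by 32 mm tall with a hollow underside (skirt 6.5 mm thick, 26 mm deep), 0.3 kg. It fits either way round: its skirt stands on the case rim around the combs, with about 6 mm play each way. z up.
- clamp_left (a joint): angle (rad) of the red-knobbed turn clamp at the left end of the case, pivot 145 mm from the case centre along case +y. 0: arm along the end wall, pointing to case +x, clear of lid and slots; 1.57: points inward over the lid; stop at 1.6. Closes clockwise from above. Arm underside 58.5 mm above the bench, 2.5 mm over a seated lid. Stays where left; turns easily. May start partly in.
- clamp_left_knob (a point): upright red cylindrical knob of the left turn clamp, 14 mm diameter and 34 mm tall; the point is half-way up on its axis, 83.5 mm above the bench and 45 mm from the clamp's pivot. It turns with the arm.
- clamp_right (a joint): angle (rad) of the red-knobbed turn clamp at the right end of the case, pivot 145 mm from the case centre along case -y. 0: arm along the end wall, pointing to case +x, clear of lid and slots; 1.57: points inward over the lid; stop at 1.6. Closes counter-clockwise from above. Arm underside 58.5 mm above the bench, 2.5 mm over a seated lid. Stays where left; turns easily. May start partly in.
- clamp_right_knob (a point): upright red cylindrical knob of the right turn clamp, 14 mm diameter and 34 mm tall; the point is half-way up on its axis, 83.5 mm above the bench and 45 mm from the clamp's pivot. It turns with the arm.
- orange_tape: orange tape measure standing on the bench, 36x74x62 mm, origin under its centre; leave alone
- laminate_socket: obstacle: black laminated hollow cast, fixed, about 140 mm across and 211 mm tall; origin near the middle of its foot. Carry things round it or over it. A fixed cardboard flap also overhangs the bench 67 mm up, left of the cast, behind the pipes
- jar: small brown jar with a white cap, 53 mm diameter, 74 mm tall, origin under its centre; leave alone

How it is judged:
On the way, in this order (a step that is already met when the one before it is completed fails the run):
1. every pipe present lies flat in a slot of its own (angle between the y axis of each of pipe0_mid, pipe1_mid, pipe2_mid, pipe3_mid and the x axis of case, either way round below 0.13 rad and z of pipe0_mid in the frame of case between 0.025 and 0.034 m and x of pipe0_mid in the frame of case between -0.014 and 0.014 m and (y of pipe0_mid in the frame of case between -0.093 and -0.075 m or y of pipe0_mid in the frame of case between -0.037 and -0.019 m or y of pipe0_mid in the frame of case between 0.019 and 0.037 m or y of pipe0_mid in the frame of case between 0.075 and 0.093 m) and z of pipe1_mid in the frame of case between 0.025 and 0.034 m and x of pipe1_mid in the frame of case between -0.014 and 0.014 m and (y of pipe1_mid in the frame of case between -0.093 and -0.075 m or y of pipe1_mid in the frame of case between -0.037 and -0.019 m or y of pipe1_mid in the frame of case between 0.019 and 0.037 m or y of pipe1_mid in the frame of case between 0.075 and 0.093 m) and z of pipe2_mid in the frame of case between 0.025 and 0.034 m and x of pipe2_mid in the frame of case between -0.014 and 0.014 m and (y of pipe2_mid in the frame of case between -0.093 and -0.075 m or y of pipe2_mid in the frame of case between -0.037 and -0.019 m or y of pipe2_mid in the frame of case between 0.019 and 0.037 m or y of pipe2_mid in the frame of case between 0.075 and 0.093 m) and z of pipe3_mid in the frame of case between 0.025 and 0.034 m and x of pipe3_mid in the frame of case between -0.014 and 0.014 m and (y of pipe3_mid in the frame of case between -0.093 and -0.075 m or y of pipe3_mid in the frame of case between -0.037 and -0.019 m or y of pipe3_mid in the frame of case between 0.019 and 0.037 m or y of pipe3_mid in the frame of case between 0.075 and 0.093 m) and distance between each of pipe1_mid, pipe2_mid, pipe3_mid and pipe0_mid above 0.035 m and distance between each of pipe2_mid, pipe3_mid and pipe1_mid above 0.035 m and distance between pipe3_mid and pipe2_mid above 0.035 m), for 0.2 s.
2. the lid is seated on the case (horizontal distance between lid_base and case_seat below 0.0095 m and z of lid_base in the frame of case between 0.0205 and 0.0265 m and angle between the x axis of lid_base and the x axis of case, either way round below 0.11 rad and angle between lid_base's own z axis and vertical below 0.03 rad), for 0.2 s.
3. both clamps are swung in over the lid (value of joint each of clamp_left, clamp_right above 1.3 rad), for 0.2 s.
At the end, for the whole second after the job is handed in: Every pipe present lies in a slot of its own: within 9 mm of the slot's centre line, 14 mm of its middle lengthwise, on the floor and along the slot within 0.13 rad; the lid is seated on the rim (within 9.5 mm of centre, 0.11 rad of square, level) and at rest; both clamps read above 1.3 rad (all of step 1 and all of step 2 and all of step 3 and linear speed of lid below 0.02 m/s); the robot touches nothing.
It fails at once if the tape measure or the jar is moved more than 30 mm (distance of any of orange_tape, jar from where it was at the start of the episode above 0.03 m).
Of pipe0, pipe1, pipe2, pipe3 only 3 to 4 are there at a start; the rules pass over those that are not, and their reading is None.
At some moment in a run one of pipe0, pipe1, pipe2, pipe3 may be knocked a few centimetres aside while the robot is not near it.
Once in a run the grip may slacken for a moment while it holds something.
It also fails if it takes over 200 s, if anything falls off the work surface, if the arm or the gripper's body presses on something with over 40 N, if the wrist force passes 120 N, or if a joint passes its speed limit or range.

### The arm

A 7-joint arm with a two-finger parallel gripper is mounted at the origin on a cart in front of the work surface, level with it; the furniture and walls round the work are solid. World frame = base frame: x ahead of the robot, y to its left, z up, the work surface at z = 0. Lengths are in m, angles in rad, forces in N, time in s.
With the tool pointing down it reaches from about 0.35 to 0.9 m from the base axis. Payload 8.1 kg.
Tool frame: the origin (TCP) lies on the centre line of the jaws, within the pads' length; the fingertips stand 14 mm ahead of it and the grasp point (between the pads) lies 5 mm behind it; z points along the fingers, y is the line along which they close (so a half turn about z gives the same grasp; the last joint's range is limited). The gripper opens to 85 mm and grips with 20 to 120 N. Pads are 22 mm wide; open, the fingers measure 114 mm over their backs; the gripper's body (76 mm by 85 mm) begins 54 mm behind the grasp point. The pads swing forward as they close: fully open they stand 13 mm farther back than shut.
Start: joints at [-1.219, 0.434, 0.025, 1.573, -0.012, 1.134, -0.075], TCP at [0.275, 0.561, 0.245] pointing down, gripper open.
Joint ranges: [-2.62, 2.62], [-0.44, 2.09], [-1.27, 1.32], [0.08, 2.57], [-1.32, 4.46], [0.12, 2], [-2.74, 2.74]. Speed limits (rad/s): [2.22, 2.22, 3.01, 3.01, 3.14, 3.14, 3.14].

### API

Orientations are given as a unit quaternion [x, y, z, w].
In Python, from plant import r, cams, job gives the robot as it stands.
- The arm moves only by the tool play_rows, never from a script. Its argument "targets" is a list of rows, each a list of 4 numbers: the shift along the tool's x, y, z in cm, then the turn about the tool's z in rad. A call has 1 to 10 rows; each row shifts and turns the commanded pose from where the row before left it, along the tool's axes as they then stand; what a row does not reach is not made up. A row lasts 1/12 s, in which the tool goes at most 41.7 mm and 7.16 degrees, less where a joint would pass 70% of its speed; a pose out of reach is approached as far as the arm can. A call with a gripper value outside its range is refused whole. "hand" is the closure, from 0 (fully open) to 1 (shut), set as the call begins (left out, the last holds). The fingers move at their own pace and stop on an object; "force" is the grip in N (left out, the last holds). Time passes only in rows, so rows that do not move let the fingers close. It gives the time, the measured TCP pose, the force, the opening and the grip force at its end, in the units of the state.
- r.sense(): the state, without advancing time (a new reading comes with each control period).
- cams.camera(name): name is "side" or "top" or "wrist"; returns (picture, depth): 480x640x3 uint8, red, green, blue; 480x640 float32, m along the optical axis (not along the pixel's ray), 0 where there is no reading.
- cams.calibration(name): a dict with "fx", "fy", "cx", "cy" (pixels), "R" (3x3) and "t" (3): a world point X has camera coordinates R X + t. Camera axes: x right, y down, z forward; pixel columns grow to the right and rows downward; lengths in m; the calibration is good to about 2 mm. A picture is of the moment at which its call begins: read the wrist's pose just before it. calibration takes no time and is no camera call; for the wrist camera it gives the pose at the moment of the call.
- job.close_job(): hands the job in; it is judged then, once.
The state is a dict: "time_s": time; "qpos": joint angles; "dq": joint speeds; "joint_torque": joint torques, N m; "ee_pos": TCP position; "eef_rot": TCP orientation; "force": force on the tool from outside, world axes, zero at the start; "torque": the same for the moment, N m; "opening": opening from 0.0 (shut) to 1.0 (fully open); "finger_force": force on a finger pad.
Only numpy, scipy, OpenCV 4.12 (cv2) and the standard library are available. Lean on these libraries where they do the work, as an engineer would, in place of code of your own. Each camera call takes 0.05 s, during which the arm holds its last target. There are 200 camera calls.

## Working session

There is one attempt and no reset: what is moved stays moved. The work goes in short steps, Python scripts to look and compute and a tool call to move; the robot and the scene stay as the last step left them, time stands still between calls to the robot, and variables do not carry over. Pictures are saved under pics/ and viewed, at most 14 in all, crops included, and the job is handed in when it is done.

Besides the shell and the picture viewer there is one more tool, called after ">>>" in YAML: its name, and indented under it one key for each argument. play_rows: Moves the arm, as the interface text tells. Its arguments: {"type":"object","properties":{"targets":{"type":"array","items":{"type":"array","items":{"type":"number"}}},"hand":{"type":"number"},"force":{"type":"number"}},"required":["targets"]}

```bash
ls; mkdir -p pics; python3 - <<'E'
from plant import r,cams,job
import cv2,numpy as np
s=r.sense();print({k:np.round(v,3) for k,v in s.items()})
for n in ["top","side"]:
    p,d=cams.camera(n);cv2.imwrite(f"pics/{n}0.png",p[:,:,::-1]);np.save(f"pics/{n}0.npy",d)
    c=cams.calibration(n);print(n,{k:np.round(v,3).tolist() for k,v in c.items()}, (d==0).mean())
E
```

```text
pics
{'time_s': np.float64(0.0), 'qpos': array([-1.219,  0.435,  0.025,  1.574, -0.012,  1.134, -0.075]), 'dq': array([ 0.   , -0.   ,  0.001, -0.001, -0.   , -0.001,  0.   ]), 'joint_torque': array([ 1.0000e-03, -6.7048e+01,  1.0250e+00, -3.1621e+01,  1.6000e-02,
        1.2000e-02, -0.0000e+00]), 'ee_pos': array([0.274, 0.561, 0.245]), 'eef_rot': array([ 0.225,  0.974, -0.001, -0.   ]), 'force': array([ 0.471, -0.578, -0.303]), 'torque': array([-0.02 ,  0.007, -0.006]), 'finger_force': np.float64(0.0), 'opening': np.float64(0.999)}
top {'fx': 491.244, 'fy': 491.244, 'cx': 317.573, 'cy': 244.149, 'R': [[-0.002, -1.0, -0.007], [-0.995, 0.002, -0.1], [0.1, 0.006, -0.995]], 't': [0.13, 0.521, 1.261]} 0.004205729166666667
side {'fx': 461.631, 'fy': 461.631, 'cx': 320.178, 'cy': 235.708, 'R': [[-0.996, -0.086, -0.017], [-0.031, 0.521, -0.853], [0.082, -0.849, -0.522]], 't': [0.534, 0.016, 1.604]} 0.04168294270833333
```

View pics/top0.png

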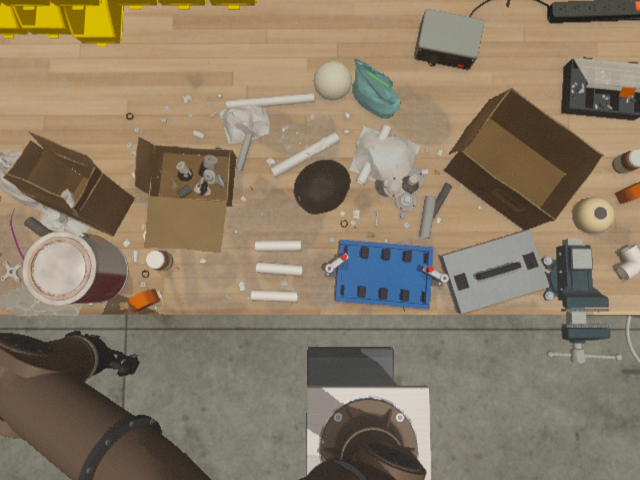

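View pics/side0.png

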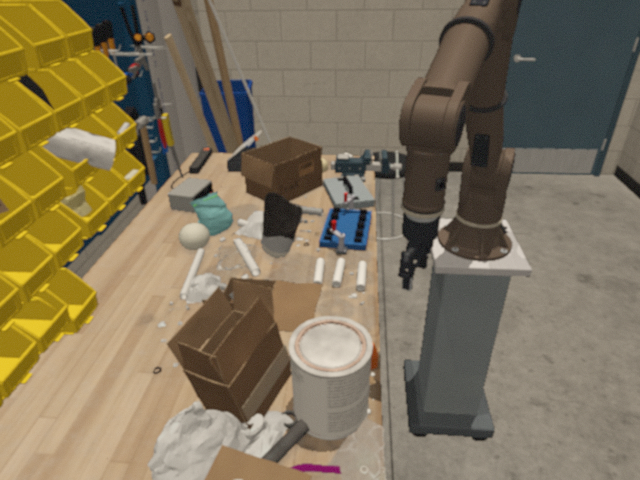

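The top picture shows three loose pipes at about (278,245), (279,269) and (274,296). The blue case is at (384,274), with red clamps at (337,262) and (434,273), both partly in. The grey lid is at (495,272) with its bar, the jar at (158,260) and the tape at (145,299). The side view shows the same three pipes.

```bash
cat > h.py <<'E'
from plant import r,cams,job
import cv2,numpy as np
def cloud(n="top"):
    c=cams.calibration(n) if n=="wrist" else None
    p,d=cams.camera(n); c=c or cams.calibration(n)
    v,u=np.mgrid[:480,:640]
    X=np.stack([(u-c["cx"])/c["fx"]*d,(v-c["cy"])/c["fy"]*d,d],-1)
    X=(X-np.array(c["t"]))@np.array(c["R"])
    X[d==0]=np.nan
    return p,X,c
def ray(c,uv,z):
    R=np.array(c["R"]);C=-R.T@np.array(c["t"])
    q=R.T@np.array([(uv[0]-c["cx"])/c["fx"],(uv[1]-c["cy"])/c["fy"],1]);return (C+q*(z-C[2])/q[2])
def hsv(p): return cv2.cvtColor(p,cv2.COLOR_RGB2HSV)
def comps(m,amin):
    n,l,s,_=cv2.connectedComponentsWithStats(m.astype(np.uint8))
    return [l==i for i in range(1,n) if s[i,4]>=amin]
def rect(m,c,z):
    "min-area rect of mask cast on plane z: centre, sizes, angle of long axis, mm/deg"
    cs,_=cv2.findContours(m.astype(np.uint8),cv2.RETR_EXTERNAL,cv2.CHAIN_APPROX_NONE)
    k=max(cs,key=cv2.contourArea)[:,0]
    P=np.array([ray(c,x,z)[:2] for x in k],np.float32)*1000
    (x,y),(w,h),a=cv2.minAreaRect(P)
    if h>w:w,h,a=h,w,a+90
    return np.round([x,y,w,h,(a+90)%180-90],1)
E
cat > look.py <<'E'
from h import *
p,X,c=cloud();H=hsv(p);h,s,v=[H[...,i].astype(int) for i in range(3)];Z=X[...,2]*1000
box=np.zeros((480,640),bool)
b=box.copy();b[225:315,230:450]=1
blue=b&(h>100)&(h<125)&(s>120);print("case",rect(cv2.morphologyEx(blue.astype(np.uint8),cv2.MORPH_CLOSE,np.ones((9,9))),c,.024))
for m in comps(b&(s<60)&(v>170)&(Z>8)&(Z<50),60): print("white",rect(m,c,.027),"z",np.nanmedian(Z[m]))
red=((h<8)|(h>172))&(s>140)&(v>90)
b=box.copy();b[235:300,310:460]=1
for m in comps(b&red,15): print("red",m.sum(),np.round(np.nanmedian(X[m&(Z>0)],0)*1000),"top",np.nanmax(Z[m]))
b=box.copy();b[220:320,400:560]=1
L=b&(s<60)&(v>90)&(Z>22)&(Z<42)
for m in comps(L,1500): print("lid",rect(cv2.morphologyEx(m.astype(np.uint8),cv2.MORPH_CLOSE,np.ones((25,25))),c,.032),"z",np.nanmedian(Z[m]))
K=b&(v<60)&(Z>45)&(Z<85)
for m in comps(K,60): print("bar",rect(m,c,.066),"z",np.nanmedian(Z[m]))
cv2.imwrite("pics/crop.png",cv2.resize(p[225:320,230:560,::-1],None,fx=2.4,fy=2.4,interpolation=2))
E
python3 look.py
```

```text
case [443.6 -44.4 243.8 158.5  85. ]
white [519.1 233.6 118.2  21.1  89.9] z 24.91904578180119
white [457.9 230.6 119.1  22.8  85.5] z 25.39292632779673
white [387.4 243.2 117.   23.2  89.9] z 25.05548737506624
red 22 [484.  64. 100.] top 105.50732743736828
red 25 [ 452. -148.  100.] top 107.6944394008371
lid [ 451.5 -339.7  261.7  156.8  -73. ] z 32.653574844366936
```

View pics/crop.png

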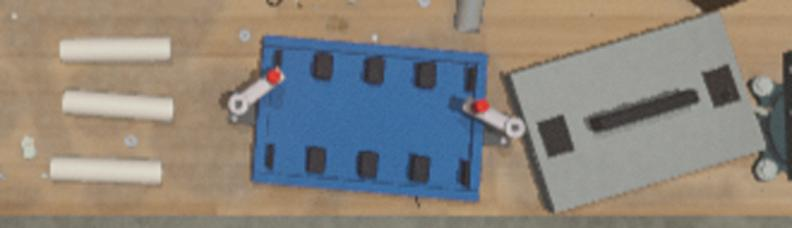

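The crop confirms it. Both clamps are partly in: the left at about 0.8 rad with its knob at crop (273,76), the right at about 1.2 rad with its knob at (481,106). I'll swing both out with the fingers shut.

>>> play_rows:
  targets:
    - [0, 0, 0, -0.122]
    - [0, 0, 0, -0.122]
    - [0, 0, 0, -0.122]
    - [-1.8, -3.6, 0, 0]
    - [-1.8, -3.6, 0, 0]
    - [-1.8, -3.6, 0, 0]
    - [-1.8, -3.6, 0, 0]
    - [-1.8, -3.6, 0, 0]
    - [-1.8, -3.6, 0, 0]
    - [-1.8, -3.6, 0, 0]
  hand: 1
  force: 60

```text
time_s: 0.98
ee_pos: [0.3779, 0.2973, 0.2453]
eef_rot: [0.044, 0.999, 0.0, -0.0]
force: [1.4, -0.2, -0.0]
opening: 0.0
finger_force: 0.0
```

```bash
cat > go.py <<'E'
# go.py frame X Y Z [yawdeg_of_tool_y_in_world]; frame c=case mm / w=world mm. prints turn, then shift in tool axes (cm) after the turn
import sys
from h import *
CC=np.array([443.6,-44.4]);A=np.radians(-5.)
cx=np.array([np.cos(A),np.sin(A)]);cy=np.array([-cx[1],cx[0]])
s=r.sense();p=np.array(s["ee_pos"])*1000
from scipy.spatial.transform import Rotation as Ro
M=Ro.from_quat(s["eef_rot"]).as_matrix();th=np.degrees(np.arctan2(M[1,1],M[0,1]))
d=p[:2]-CC
print("t",round(float(s["time_s"]),2),"world",np.round(p,1),"yaw",round(th,2),"case",np.round([d@cx,d@cy],1),"tilt",np.round(M[:2,2],3),"open",round(float(s["opening"]),3),"ff",round(float(s["finger_force"]),1),"F",np.round(s["force"],1),"q",np.round(s["qpos"],2))
a=sys.argv[1:]
for k in range(0,len(a),5):
    f,x,y,z,w=a[k],*map(float,a[k+1:k+5])
    t=np.array([x,y]) if f=="w" else CC+x*cx+y*cy
    dt=(w-th+180)%360-180; q=np.radians(w)
    D=np.append(t,z)-p
    print("turn",round(-np.radians(dt),3),"shift",np.round([-np.sin(q)*D[0]+np.cos(q)*D[1],np.cos(q)*D[0]+np.sin(q)*D[1],-D[2]],1)/10)
    p=np.append(t,z);th=w
E
python3 go.py c 36 80 245 85
```

```text
t 0.98 world [377.9 297.3 245.3] yaw 84.91 case [-95.2 334.6] tilt [-0.  0.] open 0.0 ff 0.0 F [ 1.4 -0.2 -0. ] q [-0.8   0.2   0.02  1.91 -0.01  1.03  0.71]
turn -0.002 shift [-13.12 -25.46   0.03]
```

>>> play_rows:
  targets:
    - [-1.87, -3.63, 0, 0]
    - [-1.87, -3.63, 0, 0]
    - [-1.87, -3.63, 0, 0]
    - [-1.87, -3.63, 0, 0]
    - [-1.87, -3.63, 0, 0]
    - [-1.87, -3.63, 0, 0]
    - [-1.9, -3.68, 0, 0]
    - [0, 0, 4, 0]
    - [0, 0, 4, 0]
    - [0, 0, 4, 0]

```text
time_s: 1.82
ee_pos: [0.4864, 0.0331, 0.1245]
eef_rot: [0.045, 0.999, 0.0, 0.001]
force: [0.7, 0.5, -1.1]
opening: 0.003
finger_force: 0.0
```

>>> play_rows:
  targets:
    - [0, 0, 3.9, 0]
    - [0, 0, 0, 0]
    - [0, 1, 0, 0]
    - [0, 1, 0, 0]
    - [0, 1, 0, 0]
    - [0, 1, 0, 0]
    - [0, 0.5, 0, 0]
    - [0, 0, 0, 0]

```text
time_s: 2.48
ee_pos: [0.4921, 0.078, 0.0892]
eef_rot: [0.045, 0.999, -0.001, 0.003]
force: [1.9, -8.3, 6.3]
opening: 0.001
finger_force: 4.4
```

```bash
python3 go.py c 36 120 86 85; cat > knob.py <<'E'
from h import *
CC=np.array([443.6,-44.4]);A=np.radians(-5.);cx=np.array([np.cos(A),np.sin(A)]);cy=np.array([-cx[1],cx[0]])
p,X,c=cloud();H=hsv(p);h,s,v=[H[...,i].astype(int) for i in range(3)]
m=((h<8)|(h>172))&(s>140)&(v>70);b=np.zeros_like(m);b[230:305,305:465]=1
for q in comps(m&b,6):
    w=np.nanmedian(X[q],0)*1000;d=w[:2]-CC;e=[d@cx,d@cy]
    sg=np.sign(e[1]);print(q.sum(),"case",np.round(e),"angle",round(np.arctan2(145-abs(e[1]),e[0]),2),w.round())
E
python3 knob.py
```

```text
t 2.48 world [492.1  78.   89.2] yaw 84.85 case [ 37.7 126.2] tilt [ 0.005 -0.001] open 0.001 ff 4.4 F [ 1.9 -8.3  6.3] q [-0.41  0.43  0.19  2.07 -0.12  0.65  1.34]
turn -0.003 shift [ 0.17 -0.62  0.32]
26 case [  17. -102.] angle 1.19 [ 452. -147.  101.]
```

>>> play_rows:
  targets:
    - [0, -1, 0, 0]
    - [0, 0, -4, 0]
    - [0.1, -4, 0, 0]
    - [0.1, -4, 0, 0]
    - [0.2, -4, 0, 0]
    - [0.2, -4, 0, 0]
    - [0.2, -3.6, 0, 0]
    - [0, 0, 0, 0]

```text
time_s: 3.2
ee_pos: [0.4626, -0.1329, 0.1284]
eef_rot: [0.049, 0.999, -0.001, 0.001]
force: [-0.6, 0.1, 0.0]
opening: -0.002
finger_force: 0.0
```

```bash
python3 go.py c 27 -75 86 85; python3 knob.py
```

```text
t 3.2 world [ 462.6 -132.9  128.4] yaw 84.41 case [ 26.6 -86.5] tilt [ 0.003 -0.003] open -0.002 ff 0.0 F [-0.6  0.1  0. ] q [-0.03  0.35  0.25  2.07 -0.12  0.73  1.77]
turn -0.01 shift [-0.04  1.15  4.24]
22 case [ 45. 145.] angle -0.0 [501.  96. 102.]
```

>>> play_rows:
  targets:
    - [0, 1.2, 0, 0]
    - [0, 0, 2.1, 0]
    - [0, 0, 2.1, 0]
    - [0, -1, 0, 0]
    - [-0.3, -1, 0, 0]
    - [-0.3, -1, 0, 0]
    - [-0.3, -1, 0, 0]
    - [-0.3, -1, 0, 0]
    - [0, 0, 0, 0]

```text
time_s: 4.0
ee_pos: [0.4878, -0.1619, 0.0882]
eef_rot: [0.04, 0.999, 0.0, 0.013]
force: [42.6, 13.2, -26.4]
opening: -0.002
finger_force: 22.1
```

```bash
python3 go.py c 38 -125 86 85
```

```text
t 4.0 world [ 487.8 -161.9   88.2] yaw 85.37 case [  54.3 -113.2] tilt [ 0.026 -0.   ] open -0.002 ff 22.1 F [ 42.6  13.2 -26.4] q [ 0.06  0.44  0.21  2.05 -0.16  0.64  1.87]
turn 0.006 shift [ 1.63 -1.18  0.22]
```

>>> play_rows:
  targets:
    - [0, 0.5, -2, 0]
    - [0, 0, -3, 0]
    - [0, 4, 0, 0]
    - [0, 4, 0, 0]
    - [0, 4, 0, 0]
    - [0, 0, 0, 0]

```text
time_s: 4.5
ee_pos: [0.4851, -0.032, 0.1364]
eef_rot: [0.04, 0.999, 0.002, 0.001]
force: [-0.4, 0.6, 0.2]
opening: -0.001
finger_force: 0.0
```

```bash
python3 knob.py; python3 go.py c 17 -72 90 85
```

```text
24 case [ 46. 144.] angle 0.02 [502.  95. 100.]
t 4.55 world [484.7 -35.8 136.3] yaw 85.33 case [40.2 12.1] tilt [0.003 0.002] open 0.0 ff 0.0 F [-1.5 -1.2  0. ] q [-0.21  0.34  0.22  2.05 -0.11  0.76  1.57]
turn 0.006 shift [ 2.32 -8.41  4.63]
```

```bash
python3 - <<'E'
from h import *
p,X,c=cloud("wrist");q,_,_=cloud("top")
cv2.imwrite("pics/w1.png",np.hstack([cv2.resize(p,(400,300)),cv2.resize(q[200:380,300:540],(400,300))])[:,:,::-1])
E
```

```text
(no output)
```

View pics/w1.png

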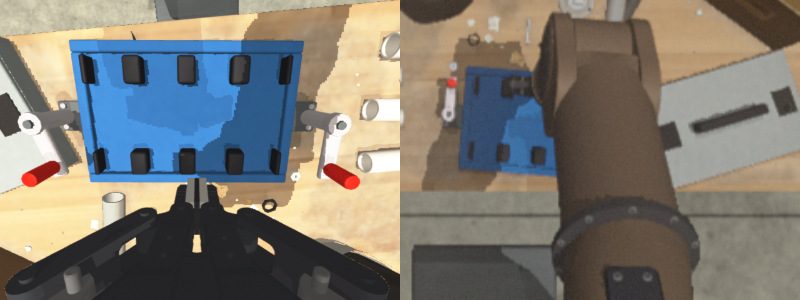

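The wrist view shows both clamps swung out, symmetric at about (40,175) and (340,175) in the left half. Next I'll turn towards the pipes.

>>> play_rows:
  targets:
    - [0, 4, -1.5, 0]
    - [0, 4, 0, 0]
    - [0, 4, 0, 0]
    - [0, 4, 0, 0]
    - [0, 0, 0, 0.123]
    - [0, 0, 0, 0.123]
    - [0, 0, 0, 0.123]
    - [0, 0, 0, 0.123]
    - [0, 0, 0, 0.123]
    - [0, 0, 0, 0.123]
  hand: 0.4

```text
time_s: 5.48
ee_pos: [0.4982, 0.1162, 0.1499]
eef_rot: [0.406, 0.914, 0.0, 0.0]
force: [0.2, 0.4, 0.6]
opening: 0.604
finger_force: 0.0
```

>>> play_rows:
  targets:
    - [0, 0, 0, 0.123]
    - [0, 0, 0, 0.123]
    - [0, 0, 0, 0.123]
    - [0, 0, 0, 0.123]
    - [0, 0, 0, 0.123]
    - [0, 0, 0, 0.123]
    - [0, 0, 0, 0]

```text
time_s: 6.07
ee_pos: [0.4981, 0.1165, 0.1497]
eef_rot: [0.708, 0.706, 0.0, 0.0]
force: [0.1, 0.2, 1.3]
opening: 0.603
finger_force: 0.0
```

```bash
python3 look.py; python3 go.py w 387 243 150 0
```

```text
case [441.6 -67.4 198.8 158.5  85.1]
white [519.2 269.   47.4  21.1  89.9] z 25.32114057295165
white [460.8 267.6  45.   23.2  85.1] z 25.373861582392504
white [388.7 282.4  39.9  23.5  85.8] z 25.118849779080357
red 23 [ 474. -178.  101.] top 104.58233428574383
lid [ 449.4 -346.9  274.4  165.1  -73. ] z 32.526342802641366
t 6.12 world [498.1 116.8 149.6] yaw 0.31 case [ 40.2 165.3] tilt [ 0.001 -0.   ] open 0.598 ff 0.0 F [-1.   0.1  0.1] q [-0.76  0.39  0.56  2.   -0.28  0.83 -0.04]
turn 0.005 shift [ 12.62 -11.11  -0.04]
```

>>> play_rows:
  targets:
    - [2.52, -2.22, 0, 0]
    - [2.52, -2.22, 0, 0]
    - [2.52, -2.22, 0, 0]
    - [2.52, -2.22, 0, 0]
    - [2.54, -2.22, 0, 0]
    - [0, 0, 3, 0]
    - [0, 0, 3, 0]
    - [0, 0, 3, 0]
    - [0, 0, 0, 0]

```text
time_s: 6.87
ee_pos: [0.3838, 0.242, 0.0557]
eef_rot: [0.704, 0.711, -0.003, -0.0]
force: [-0.9, -0.2, 0.0]
opening: 0.603
finger_force: 0.0
```

```bash
python3 go.py w 387 243 16 -1; python3 - <<'E'
from h import *
p,X,c=cloud("wrist")
cv2.imwrite("pics/w2.png",p[:,:,::-1])
E
```

```text
t 6.87 world [383.8 242.   55.7] yaw 0.57 case [-84.5 280.1] tilt [-0.004 -0.004] open 0.603 ff 0.0 F [-0.9 -0.2  0. ] q [-1.01  0.47  0.44  2.2  -0.37  0.55 -0.29]
turn 0.027 shift [0.1  0.32 3.97]
```

View pics/w2.png

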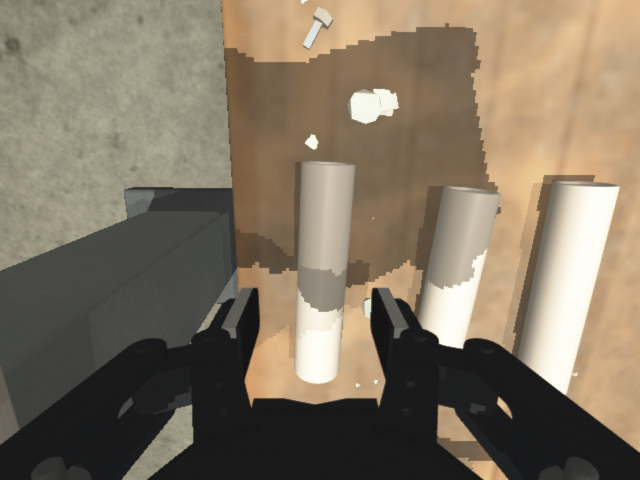

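The wrist view shows the front pipe between the fingers, at columns 295–350, with its neighbour clear of the right finger. Descend and grip.

>>> play_rows:
  targets:
    - [0.1, 0.2, 1.5, 0.03]
    - [0, 0.1, 1.5, 0]
    - [0, 0, 0.9, 0]
    - [0, 0, 0, 0]

```text
time_s: 7.25
ee_pos: [0.389, 0.2445, 0.0201]
eef_rot: [0.715, 0.699, -0.0, -0.0]
force: [-1.5, -0.3, 0.5]
opening: 0.604
finger_force: 0.0
```

>>> play_rows:
  targets:
    - [0, 0, 0, 0]
    - [0, 0, 0, 0]
    - [0, 0, 0, 0]
    - [0, 0, 0, 0]
    - [0, 0, 0, 0]
  hand: 1
  force: 60

```text
time_s: 7.67
ee_pos: [0.3892, 0.2451, 0.0213]
eef_rot: [0.716, 0.699, 0.001, -0.0]
force: [-1.3, -1.4, 8.6]
opening: 0.296
finger_force: 59.4
```

>>> play_rows:
  targets:
    - [0, 0, -3, 0]
    - [0, 0, -3.5, 0]
    - [0, 0, -3.5, 0]
    - [0, 0, -3.4, 0]
    - [0, 0, 0, -0.123]
    - [0, 0, 0, -0.123]
    - [0, 0, 0, -0.123]
    - [0, 0, 0, -0.123]
    - [0, 0, 0, -0.123]
    - [0, 0, 0, -0.123]

```text
time_s: 8.5
ee_pos: [0.3886, 0.2447, 0.1549]
eef_rot: [0.413, 0.911, 0.0, 0.0]
force: [0.4, -0.4, -1.9]
opening: 0.303
finger_force: 65.0
```

>>> play_rows:
  targets:
    - [0, 0, 0, -0.123]
    - [0, 0, 0, -0.123]
    - [0, 0, 0, -0.123]
    - [0, 0, 0, -0.123]
    - [0, 0, 0, -0.123]
    - [0, 0, 0, -0.123]
    - [0, 0, 0, 0]

```text
time_s: 9.08
ee_pos: [0.3887, 0.2446, 0.1548]
eef_rot: [0.056, 0.998, 0.0, 0.0]
force: [-0.3, 0.3, -1.3]
opening: 0.3
finger_force: 65.0
```

```bash
python3 go.py c 0 -28 150 85
```

```text
t 9.08 world [388.7 244.6 154.8] yaw 83.52 case [-79.9 283.1] tilt [0.001 0.   ] open 0.3 ff 65.0 F [-0.3  0.3 -1.3] q [-0.87  0.28  0.23  2.09 -0.09  0.78  0.88]
turn -0.026 shift [ -7.99 -31.11   0.48]
```

>>> play_rows:
  targets:
    - [0, 0, 0, -0.026]
    - [-0.88, -3.46, 0, 0]
    - [-0.89, -3.46, 0, 0]
    - [-0.89, -3.46, 0, 0]
    - [-0.89, -3.46, 0, 0]
    - [-0.89, -3.46, 0, 0]
    - [-0.89, -3.46, 0, 0]
    - [-0.89, -3.46, 0, 0]
    - [-0.89, -3.46, 0, 0]
    - [-0.89, -3.46, 0, 0]

```text
time_s: 9.92
ee_pos: [0.4393, -0.0743, 0.1544]
eef_rot: [0.048, 0.999, 0.0, 0.0]
force: [0.9, 0.4, -0.5]
opening: 0.298
finger_force: 65.0
```

>>> play_rows:
  targets:
    - [0, 0, 3, 0]
    - [0, 0, 3, 0]
    - [0, 0, 0, 0]
    - [0, 0, 0, 0]

```text
time_s: 10.25
ee_pos: [0.4381, -0.0726, 0.0936]
eef_rot: [0.048, 0.999, -0.0, -0.002]
force: [0.4, 0.7, -0.0]
opening: 0.297
finger_force: 64.9
```

```bash
python3 go.py c 0 -28 37 85;  python3 - <<'E'
from h import *
p,X,c=cloud("wrist")
H=hsv(p);h,s,v=[H[...,i].astype(int) for i in range(3)]
blue=(h>100)&(h<125)&(s>120);print("case",rect(cv2.morphologyEx(blue.astype(np.uint8),cv2.MORPH_CLOSE,np.ones((41,41))),c,.024))
cv2.imwrite("pics/w3.png",p[:,:,::-1])
E
```

```text
t 10.25 world [438.1 -72.6  93.6] yaw 84.55 case [ -3.  -28.6] tilt [-0.004 -0.   ] open 0.297 ff 64.9 F [ 0.4  0.7 -0. ] q [-0.23  0.37  0.35  2.19 -0.21  0.62  1.74]
turn -0.008 shift [-0.3   0.06  5.66]
case [442.7 -43.2 243.9 160.2  84.9]
```

View pics/w3.png

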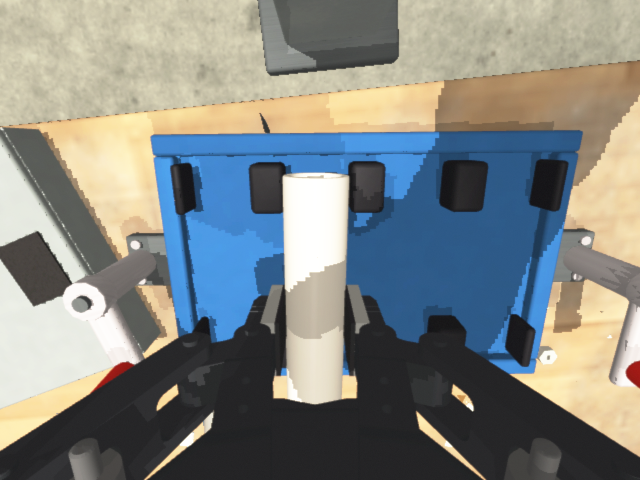

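The wrist view shows the pipe held at columns 283–348, over the gap between combs at (267,188) and (367,188), which is slot 1. The case position agrees with the first measurement.

>>> play_rows:
  targets:
    - [-0.2, 0.1, 2, 0]
    - [0, 0, 2, 0]
    - [0, 0, 1, 0]
    - [0, 0, 0.7, 0]
    - [0, 0, 0, 0]
    - [0, 0, 0, 0]

```text
time_s: 10.8
ee_pos: [0.4425, -0.0714, 0.0382]
eef_rot: [0.046, 0.999, 0.0, 0.001]
force: [-0.1, -0.3, -1.2]
opening: 0.296
finger_force: 65.0
```

```bash
python3 go.py c 0 -28 37 85
```

```text
t 10.8 world [442.5 -71.4  38.2] yaw 84.69 case [  1.3 -27. ] tilt [0.002 0.   ] open 0.296 ff 65.0 F [-0.1 -0.3 -1.2] q [-0.17  0.48  0.28  2.22 -0.28  0.47  1.81]
turn -0.005 shift [ 0.13 -0.1   0.12]
```

>>> play_rows:
  targets:
    - [0, 0, 0.2, 0]
    - [0, 0, 0, 0]

```text
time_s: 10.97
ee_pos: [0.4427, -0.0715, 0.0373]
eef_rot: [0.046, 0.999, 0.001, 0.001]
force: [-5.9, 1.8, 28.5]
opening: 0.3
finger_force: 68.8
```

>>> play_rows:
  targets:
    - [0, 0, 0, 0]
    - [0, 0, 0, 0]
    - [0, 0, 0, 0]
    - [0, 0, -2, 0]
    - [0, 0, -3, 0]
    - [0, 0, -3, 0]
    - [0, 0, -3, 0]
  hand: 0.4

```text
time_s: 11.55
ee_pos: [0.441, -0.0719, 0.1462]
eef_rot: [0.047, 0.999, -0.0, -0.0]
force: [1.4, 0.1, -0.6]
opening: 0.598
finger_force: 0.0
```

>>> play_rows:
  targets:
    - [0, 4, 0, 0]
    - [0, 4, 0, 0]
    - [0, 4, 0, 0]
    - [0, 4, 0, 0]
    - [0, 4, 0, 0]
    - [0, 4, 0, 0]
    - [0, 4, 0, 0]
    - [0, 0, 0, 0.123]
    - [0, 0, 0, 0.123]
    - [0, 0, 0, 0.123]

```text
time_s: 12.38
ee_pos: [0.4672, 0.208, 0.1449]
eef_rot: [0.231, 0.973, -0.0, -0.0]
force: [-0.0, -0.1, -0.3]
opening: 0.602
finger_force: 0.0
```

>>> play_rows:
  targets:
    - [0, 0, 0, 0.123]
    - [0, 0, 0, 0.123]
    - [0, 0, 0, 0.123]
    - [0, 0, 0, 0.123]
    - [0, 0, 0, 0.123]
    - [0, 0, 0, 0.123]
    - [0, 0, 0, 0.123]
    - [0, 0, 0, 0.123]
    - [0, 0, 0, 0.123]
    - [0, 0, 0, 0]

```text
time_s: 13.22
ee_pos: [0.4672, 0.2073, 0.145]
eef_rot: [0.708, 0.706, -0.0, 0.0]
force: [-0.2, -0.2, 0.7]
opening: 0.6
finger_force: 0.0
```

```bash
python3 look.py; python3 go.py w 459 231 60 -4.5; python3 - <<'E'
from h import *
p,X,c=cloud("wrist");q,_,_=cloud("top")
cv2.imwrite("pics/w4.png",np.hstack([cv2.resize(p,(400,300)),cv2.resize(q[200:350,230:430],(400,300))])[:,:,::-1])
E
```

```text
case [443.7 -44.7 244.2 158.4  84.9]
white [444.4 -74.7 123.1  23.   -5.9] z 41.18397457495453
red 22 [501.  96. 100.] top 105.06049353954332
red 23 [ 474. -179.  101.] top 105.9360096630235
lid [ 449.3 -332.6  245.4  157.7  -72.8] z 32.59981845679156
t 13.27 world [467.2 207.2 144.9] yaw 0.24 case [  1.6 252.7] tilt [-0. -0.] open 0.598 ff 0.0 F [ 0.6  1.1 -0.5] q [-1.04  0.42  0.7   2.01 -0.36  0.83 -0.13]
turn 0.083 shift [ 2.31 -1.01  8.49]
```

View pics/w4.png

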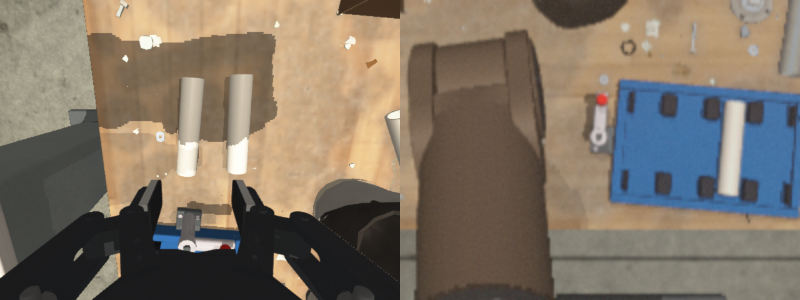

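The first pipe lies in slot 1. The two remaining pipes look closer together than before, at wrist view (188,125) and (238,125), so I'll measure them from the wrist.

```bash
cat > wp.py <<'E'
from h import *
p,X,c=cloud("wrist");H=hsv(p);h,s,v=[H[...,i].astype(int) for i in range(3)];Z=X[...,2]*1000
m=(Z>14)&(Z<32)&(X[...,1]>.13)&(X[...,0]>.33)
m&=(s<70)
for q in comps(m,800): print("pipe",rect(q,c,.020),np.round([np.nanmin(X[q][:,:2],0)*1000,np.nanmax(X[q][:,:2],0)*1000]).tolist(),"ztop",round(np.nanpercentile(Z[q],95)))
E
python3 wp.py
```

```text
pipe [517.9 234.7 121.9  26.5 -89.4] [[505.0, 176.0], [532.0, 296.0]] ztop 27
pipe [457.5 231.  122.7  26.   85.6] [[440.0, 171.0], [475.0, 293.0]] ztop 27
```

>>> play_rows:
  targets:
    - [0, 0, 0, 0.083]
    - [2.3, -1.15, 0, 0]
    - [0, 0, 3, 0]
    - [0, 0, 3, 0]
    - [0, 0, 3, 0]
    - [0, 0, 2, 0]
    - [0, 0, 1.2, 0]
    - [0, 0, 0, 0]
    - [0, 0, 0, 0]

```text
time_s: 14.17
ee_pos: [0.4581, 0.2306, 0.0232]
eef_rot: [0.735, 0.678, -0.0, -0.0]
force: [-0.2, 1.0, 0.1]
opening: 0.599
finger_force: 0.0
```

>>> play_rows:
  targets:
    - [0, 0, 0, 0]
    - [0, 0, 0, 0]
    - [0, 0, 0, 0]
    - [0, 0, 0, 0]
    - [0, 0, 0, 0]
  hand: 1

```text
time_s: 14.58
ee_pos: [0.4587, 0.2313, 0.0245]
eef_rot: [0.735, 0.678, 0.001, 0.0]
force: [-0.5, 0.2, 7.3]
opening: 0.297
finger_force: 59.1
```

```bash
python3 go.py w 457.5 231 22 -4.5
```

```text
t 14.58 world [458.7 231.3  24.5] yaw -4.63 case [ -9. 276.] tilt [0.002 0.002] open 0.297 ff 59.1 F [-0.5  0.2  7.3] q [-0.96  0.61  0.54  2.09 -0.57  0.58 -0.09]
turn -0.002 shift [-0.04 -0.12  0.25]
```

>>> play_rows:
  targets:
    - [0, 0, -3, 0]
    - [0, 0, -3.5, 0]
    - [0, 0, -3.5, 0]
    - [0, 0, -3, 0]
    - [0, 0, 0, -0.12]
    - [0, 0, 0, -0.12]
    - [0, 0, 0, -0.12]
    - [0, 0, 0, -0.12]
    - [0, 0, 0, -0.12]
    - [0, 0, 0, -0.12]

```text
time_s: 15.42
ee_pos: [0.4579, 0.231, 0.154]
eef_rot: [0.446, 0.895, 0.001, 0.0]
force: [0.4, -0.5, -1.4]
opening: 0.298
finger_force: 59.7
```

>>> play_rows:
  targets:
    - [0, 0, 0, -0.12]
    - [0, 0, 0, -0.12]
    - [0, 0, 0, -0.12]
    - [0, 0, 0, -0.12]
    - [0, 0, 0, -0.12]
    - [0, 0, 0, -0.12]
    - [0, 0, 0, -0.12]
    - [0, 0, 0, 0]

```text
time_s: 16.08
ee_pos: [0.4581, 0.2307, 0.1539]
eef_rot: [0.043, 0.999, 0.0, 0.001]
force: [0.7, -0.5, -0.1]
opening: 0.298
finger_force: 59.7
```

```bash
sed -i 's/443.6,-44.4/443.2,-43.9/' go.py knob.py; python3 go.py c 0 28 150 85
```

```text
t 16.08 world [458.1 230.7 153.9] yaw 85.05 case [ -9.1 274.9] tilt [0.001 0.001] open 0.298 ff 59.7 F [ 0.7 -0.5 -0.1] q [-0.82  0.36  0.32  1.98 -0.15  0.82  1.07]
turn 0.001 shift [ -0.91 -24.69   0.39]
```

>>> play_rows:
  targets:
    - [-0.13, -3.53, 0, 0]
    - [-0.13, -3.53, 0, 0]
    - [-0.13, -3.53, 0, 0]
    - [-0.13, -3.53, 0, 0]
    - [-0.13, -3.53, 0, 0]
    - [-0.13, -3.53, 0, 0]
    - [-0.13, -3.53, 0, 0]
    - [0, 0, 3, 0]
    - [0, 0, 3, 0]
    - [0, 0, 0, 0]

```text
time_s: 16.92
ee_pos: [0.4418, -0.0168, 0.0901]
eef_rot: [0.049, 0.999, -0.001, -0.002]
force: [-1.5, 0.3, -1.6]
opening: 0.295
finger_force: 59.7
```

```bash
python3 go.py c 0 28 41 85
```

```text
t 16.92 world [441.8 -16.8  90.1] yaw 84.44 case [-3.8 26.9] tilt [-0.005 -0.001] open 0.295 ff 59.7 F [-1.5  0.3 -1.6] q [-0.37  0.37  0.36  2.2  -0.23  0.61  1.63]
turn -0.01 shift [-0.38  0.11  4.91]
```

>>> play_rows:
  targets:
    - [-0.2, 0.1, 2, -0.01]
    - [0, 0, 1.5, 0]
    - [0, 0, 1, 0]
    - [0, 0, 0.4, 0]
    - [0, 0, 0, 0]
    - [0, 0, 0, 0]

```text
time_s: 17.42
ee_pos: [0.4468, -0.015, 0.0449]
eef_rot: [0.041, 0.999, 0.0, 0.0]
force: [-0.7, 0.3, -1.1]
opening: 0.291
finger_force: 59.8
```

```bash
python3 go.py c 0 28 40 85
```

```text
t 17.42 world [446.8 -15.   44.9] yaw 85.27 case [ 1.1 29.1] tilt [0.001 0.   ] open 0.291 ff 59.8 F [-0.7  0.3 -1.1] q [-0.32  0.46  0.3   2.22 -0.29  0.49  1.7 ]
turn 0.005 shift [ 0.11 -0.11  0.49]
```

>>> play_rows:
  targets:
    - [0, -0.1, 0.4, 0]
    - [0, 0, 0.1, 0]
    - [0, 0, 0, 0]

```text
time_s: 17.67
ee_pos: [0.4471, -0.0161, 0.0404]
eef_rot: [0.041, 0.999, 0.001, 0.001]
force: [-2.2, 0.4, 18.6]
opening: 0.299
finger_force: 62.1
```

>>> play_rows:
  targets:
    - [0, 0, 0, 0]
    - [0, 0, 0, 0]
    - [0, 0, 0, 0]
    - [0, 0, -2, 0]
    - [0, 0, -3, 0]
    - [0, 0, -3, 0]
    - [0, 0, -3, 0]
    - [-1, 3.9, 0, 0]
    - [-1, 3.9, 0, 0]
    - [-1, 3.9, 0, 0]
  hand: 0.4

```text
time_s: 18.5
ee_pos: [0.4864, 0.0992, 0.15]
eef_rot: [0.042, 0.999, 0.001, 0.001]
force: [1.0, -0.2, 0.2]
opening: 0.596
finger_force: 0.0
```

>>> play_rows:
  targets:
    - [-1, 3.9, 0, 0]
    - [-1, 3.9, 0, 0]
    - [0, 0, 0, 0.123]
    - [0, 0, 0, 0.123]
    - [0, 0, 0, 0.123]
    - [0, 0, 0, 0.123]
    - [0, 0, 0, 0.123]
    - [0, 0, 0, 0.123]
    - [0, 0, 0, 0.123]
    - [0, 0, 0, 0.123]

```text
time_s: 19.33
ee_pos: [0.5118, 0.174, 0.1489]
eef_rot: [0.511, 0.86, -0.0, -0.0]
force: [-0.5, -0.1, -1.1]
opening: 0.601
finger_force: 0.0
```

>>> play_rows:
  targets:
    - [0, 0, 0, 0.123]
    - [0, 0, 0, 0.123]
    - [0, 0, 0, 0.123]
    - [0, 0, 0, 0.12]
    - [0, 0, 0, 0]
    - [0, 0, 0, 0]

```text
time_s: 19.83
ee_pos: [0.5118, 0.1741, 0.1488]
eef_rot: [0.7, 0.714, -0.0, 0.0]
force: [-0.8, 0.1, 0.6]
opening: 0.601
finger_force: 0.0
```

```bash
python3 wp.py; python3 look.py; python3 go.py w 518 234.7 150 0.6
```

```text
pipe [519.1 235.4 122.5  26.  -89.1] [[505.0, 176.0], [533.0, 296.0]] ztop 27
pipe [745.1 194.6 134.1  33.1 -60. ] [[702.0, 139.0], [770.0, 258.0]] ztop 30
case [443.7 -44.6 244.4 158.4  84.9]
white [448.1 -18.6 121.5  23.3  -4.7] z 41.415134343406564
white [444.4 -74.6 123.1  23.1  -5.8] z 41.39334550747799
red 22 [502.  96. 100.] top 104.67315738632148
red 22 [ 475. -177.  102.] top 107.75972123115984
lid [ 448.3 -347.3  274.4  167.6  -73. ] z 32.50773211136619
t 19.93 world [511.9 174.1 148.9] yaw 1.13 case [ 49.4 223.1] tilt [-0. -0.] open 0.6 ff 0.0 F [ 0.1  0.  -0.2] q [-0.96  0.48  0.75  1.94 -0.42  0.88  0.02]
turn 0.009 shift [ 6.06  0.67 -0.11]
```

>>> play_rows:
  targets:
    - [3.05, 0.35, 0, 0]
    - [3.05, 0.35, 0, 0]
    - [0, 0, 3, 0]
    - [0, 0, 3, 0]
    - [0, 0, 3, 0]
    - [0, 0, 2.5, 0]
    - [0, 0, 1.2, 0]
    - [0, 0, 0, 0]
    - [0, 0, 0, 0]

```text
time_s: 20.68
ee_pos: [0.5183, 0.2349, 0.0223]
eef_rot: [0.701, 0.713, -0.0, -0.0]
force: [-0.1, 0.3, 0.4]
opening: 0.602
finger_force: 0.0
```

>>> play_rows:
  targets:
    - [0, 0, 0, 0]
    - [0, 0, 0, 0]
    - [0, 0, 0, 0]
    - [0, 0, 0, 0]
    - [0, 0, 0, 0]
  hand: 1

```text
time_s: 21.1
ee_pos: [0.5192, 0.2356, 0.0238]
eef_rot: [0.701, 0.713, 0.002, 0.0]
force: [0.0, -0.6, 6.1]
opening: 0.296
finger_force: 59.6
```

```bash
python3 go.py w 519 235 22 0.8
```

```text
t 21.1 world [519.2 235.6  23.8] yaw 0.92 case [ 51.4 285.1] tilt [0.003 0.002] open 0.296 ff 59.6 F [ 0.  -0.6  6.1] q [-0.92  0.69  0.59  1.95 -0.6   0.68  0.06]
turn 0.002 shift [-0.06 -0.02  0.18]
```

>>> play_rows:
  targets:
    - [0, 0, -3, 0]
    - [0, 0, -3.5, 0]
    - [0, 0, -3.5, 0]
    - [0, 0, -3, 0]
    - [0, 0, 0, -0.122]
    - [0, 0, 0, -0.122]
    - [0, 0, 0, -0.122]
    - [0, 0, 0, -0.122]
    - [0, 0, 0, -0.122]
    - [0, 0, 0, -0.122]

```text
time_s: 21.93
ee_pos: [0.5182, 0.2352, 0.1532]
eef_rot: [0.397, 0.918, 0.001, 0.0]
force: [0.4, 0.6, -1.7]
opening: 0.299
finger_force: 59.5
```

>>> play_rows:
  targets:
    - [0, 0, 0, -0.122]
    - [0, 0, 0, -0.122]
    - [0, 0, 0, -0.122]
    - [0, 0, 0, -0.122]
    - [0, 0, 0, -0.122]
    - [0, 0, 0, -0.122]
    - [0, 0, 0, 0]

```text
time_s: 22.52
ee_pos: [0.5184, 0.2349, 0.1532]
eef_rot: [0.043, 0.999, 0.0, 0.001]
force: [-0.7, -0.5, -0.4]
opening: 0.293
finger_force: 59.5
```

```bash
python3 go.py c 0 84 150 85
```

```text
t 22.52 world [518.4 234.9 153.2] yaw 85.1 case [ 50.6 284.3] tilt [0.002 0.001] open 0.293 ff 59.5 F [-0.7 -0.5 -0.4] q [-0.77  0.45  0.35  1.85 -0.19  0.88  1.15]
turn 0.002 shift [  5.06 -20.03   0.32]
```

>>> play_rows:
  targets:
    - [0.8, -3.35, 0, 0]
    - [0.8, -3.35, 0, 0]
    - [0.8, -3.35, 0, 0]
    - [0.8, -3.35, 0, 0]
    - [0.8, -3.35, 0, 0]
    - [0.8, -3.3, 0, 0]
    - [0, 0, 3, 0]
    - [0, 0, 3, 0]
    - [0, 0, 0, 0]

```text
time_s: 23.27
ee_pos: [0.4497, 0.0389, 0.0893]
eef_rot: [0.048, 0.999, -0.001, -0.002]
force: [-0.1, -0.3, -0.7]
opening: 0.299
finger_force: 59.4
```

```bash
python3 go.py c 0 84 40.5 85
```

```text
t 23.27 world [449.7  38.9  89.3] yaw 84.49 case [-0.8 83.1] tilt [-0.004 -0.001] open 0.299 ff 59.4 F [-0.1 -0.3 -0.7] q [-0.48  0.39  0.36  2.18 -0.23  0.62  1.51]
turn -0.009 shift [-0.08  0.09  4.88]
```

>>> play_rows:
  targets:
    - [0, 0.05, 2, 0]
    - [0, 0, 1.5, 0]
    - [0, 0, 1, 0]
    - [0, 0, 0.4, 0]
    - [0, 0, 0, 0]
    - [0, 0, 0, 0]

```text
time_s: 23.77
ee_pos: [0.4526, 0.0406, 0.0439]
eef_rot: [0.046, 0.999, 0.0, 0.0]
force: [0.2, -0.3, -0.1]
opening: 0.298
finger_force: 59.5
```

```bash
python3 go.py c 0 84 40 85
```

```text
t 23.77 world [452.6  40.6  43.9] yaw 84.74 case [ 2. 85.] tilt [0.001 0.   ] open 0.298 ff 59.5 F [ 0.2 -0.3 -0.1] q [-0.44  0.47  0.3   2.2  -0.29  0.5   1.57]
turn -0.005 shift [ 0.2  -0.1   0.39]
```

>>> play_rows:
  targets:
    - [0.1, -0.1, 0.3, 0]
    - [0, 0, 0.1, 0]
    - [0, 0, 0, 0]

```text
time_s: 24.02
ee_pos: [0.4513, 0.0395, 0.0398]
eef_rot: [0.046, 0.999, 0.0, 0.001]
force: [-1.2, -0.3, 7.2]
opening: 0.297
finger_force: 60.4
```

>>> play_rows:
  targets:
    - [0, 0, 0, 0]
    - [0, 0, 0, 0]
    - [0, 0, 0, 0]
    - [0, 0, -2, 0]
    - [0, 0, -3, 0]
    - [0, 0, -3, 0]
    - [0, 0, -2, 0]
  hand: 0.4

```text
time_s: 24.6
ee_pos: [0.4514, 0.0392, 0.1411]
eef_rot: [0.046, 0.999, 0.0, 0.001]
force: [0.7, -0.1, -0.1]
opening: 0.602
finger_force: 0.0
```

>>> play_rows:
  targets:
    - [-0.8, -3.6, 0, 0]
    - [-0.8, -3.6, 0, 0]
    - [-0.8, -3.6, 0, 0]
    - [-0.8, -3.6, 0, 0]
    - [-0.6, -3.6, 0, 0]
    - [0, 0, 0, 0]
    - [0, 0, 0, 0]
  hand: 1

```text
time_s: 25.18
ee_pos: [0.4721, -0.1458, 0.139]
eef_rot: [0.048, 0.999, -0.0, 0.0]
force: [-0.4, -0.1, 0.0]
opening: -0.0
finger_force: 0.0
```

```bash
python3 look.py; python3 go.py c 40 -95 86 85
```

```text
case [443.4 -44.7 244.5 158.2  85.1]
white [468.7  35.7  90.4  23.7  -5.6] z 41.19040547305853
white [408.1 -70.9  50.1  22.9  -6.7] z 41.15575137928891
red 22 [501.  96. 100.] top 104.5210553266772
t 25.23 world [ 472.1 -143.8  138.8] yaw 84.66 case [ 37.5 -97. ] tilt [-0.  0.] open -0.0 ff 0.0 F [-0.3 -0.4 -0.6] q [-0.15  0.37  0.44  2.04 -0.22  0.78  1.9 ]
turn -0.006 shift [-0.25  0.2   5.28]
```

>>> play_rows:
  targets:
    - [-0.2, 0, 2.6, 0]
    - [0, 0, 2.6, 0]
    - [0, -1, 0, 0]
    - [0, -1, 0, 0]
    - [0, -0.9, 0, 0]
    - [0, 0, 0, 0]
    - [0, 1, 0, 0]
    - [0, 0, -3, 0]
    - [0, 0, -3, 0]
    - [0, 0, -3, 0]

```text
time_s: 26.07
ee_pos: [0.4725, -0.163, 0.1792]
eef_rot: [0.046, 0.999, -0.0, 0.0]
force: [0.4, -0.4, -1.1]
opening: -0.005
finger_force: 0.0
```

>>> play_rows:
  targets:
    - [0, 0, 0, 0.124]
    - [0, 0, 0, 0.124]
    - [0, 0, 0, 0.124]
    - [0, 0, 0, 0.124]
    - [0, 0, 0, 0.124]
    - [0, 0, 0, 0.124]
    - [0, 0, 0, 0.124]
    - [0, 0, 0, 0.124]
    - [0, 0, 0, 0.124]
    - [0, 0, 0, 0.07]
  hand: 0.3

```text
time_s: 26.9
ee_pos: [0.4731, -0.1628, 0.1783]
eef_rot: [0.599, 0.801, 0.001, 0.001]
force: [0.7, 0.2, -0.1]
opening: 0.7
finger_force: 0.0
```

```bash
python3 look.py; python3 knob.py; python3 go.py w 449 -332.6 180 17.2;python3 - <<'E'
from h import *
p,X,c=cloud("wrist");q,_,_=cloud("top")
cv2.imwrite("pics/w5.png",np.hstack([cv2.resize(p,(400,300)),cv2.resize(q[200:350,330:530],(400,300))])[:,:,::-1])
E
```

```text
case [443.8 -44.8 244.3 158.4  84.7]
white [476.4  35.   74.9  23.7  -5.6] z 41.11066777601683
white [407.7 -70.9  49.3  23.3  -1. ] z 41.539667704736004
red 22 [501.  96. 101.] top 107.8024674070668
22 case [ 46. 145.] angle 0.01 [501.  96. 100.]
t 27.0 world [ 473.1 -162.8  178.1] yaw 16.75 case [  40.1 -115.8] tilt [ 0.002 -0.   ] open 0.702 ff 0.0 F [ 0.9 -0.7  0.6] q [-0.36  0.37  0.77  2.   -0.33  0.9   0.88]
turn -0.008 shift [-15.51  -7.32  -0.19]
```

View pics/w5.png

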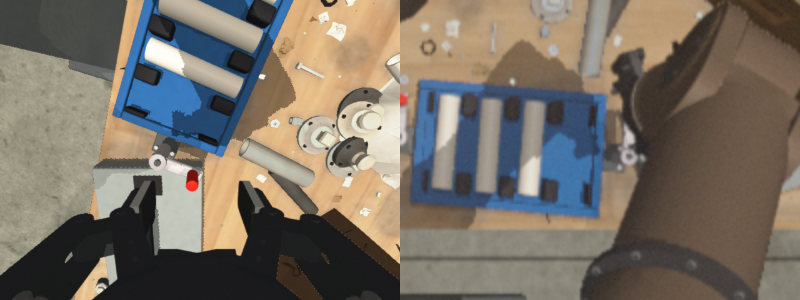

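The wrist and top views show three pipes in slots 1–3 and the right clamp swung out, with its knob at wrist (190,180). Now I'll move past the lid to look at its bar.

>>> play_rows:
  targets:
    - [-3.6, -1.05, 0, 0]
    - [-3.6, -1.05, 0, 0]
    - [-3.6, -1.05, 0, 0]
    - [-3.6, -1.05, 0, 0]
    - [-3.6, -1.05, 0, 0]
    - [-3.6, -1.05, 0, 0]
    - [-3.6, -1.05, 0, 0]
    - [0, 0, 0, 0]
    - [0, 0, 0, 0]

```text
time_s: 27.85
ee_pos: [0.4738, -0.4281, 0.1772]
eef_rot: [0.597, 0.802, -0.001, 0.0]
force: [-0.0, 0.4, 0.1]
opening: 0.7
finger_force: 0.0
```

```bash
cat > lid.py <<'E'
from h import *
for n in ("wrist","top"):
    p,X,c=cloud(n);H=hsv(p);h,s,v=[H[...,i].astype(int) for i in range(3)];Z=X[...,2]*1000
    b=(X[...,1]<-.2)&(X[...,1]>-.48)&(X[...,0]<.6)&(X[...,0]>.33)
    for m in comps(b&(Z>55)&(Z<72)&(v<90),30): print(n,"bar",m.sum(),rect(m,c,.066),"z",np.nanmedian(Z[m]))
    for m in comps(b&(Z>25)&(Z<42),300): print(n,"top",m.sum(),rect(cv2.morphologyEx(m.astype(np.uint8),cv2.MORPH_CLOSE,np.ones((25,25))),c,.032))
    cv2.imwrite(f"pics/lid_{n}.png",p[:,:,::-1])
E
python3 lid.py;python3 knob.py; python3 go.py w 449 -332.6 180 17.2
```

```text
wrist bar 4095 [ 450.4 -331.   107.5   15.2  -73.4] z 65.47723813195282
wrist bar 1176 [ 579.3 -410.3   90.2   47.6   89.8] z 64.10714733785258
wrist top 47280 [ 490.2 -359.9  215.1  215.    16.6]
wrist top 353 [ 432.7 -474.    47.9    8.4   -0.6]
top bar 64 [ 580.6 -391.2   67.2    7.5   53.5] z 63.322185465119226
top bar 256 [ 449.6 -329.4  110.9   15.4  -74.3] z 65.75577761999591
top top 5287 [ 475.8 -323.3  245.5  212.1  -73.5]
22 case [ 46. 145.] angle 0.01 [501.  96. 100.]
27 case [  45. -143.] angle 0.04 [ 476. -191.  100.]
t 28.0 world [ 475.8 -423.7  176.9] yaw 16.96 case [  65.5 -375.5] tilt [0.    0.001] open 0.699 ff 0.0 F [ 0.2  0.2 -0.3] q [ 0.19  0.59  0.71  1.66 -0.43  1.05  1.33]
turn -0.004 shift [ 9.49  0.14 -0.31]
```

View pics/lid_wrist.png

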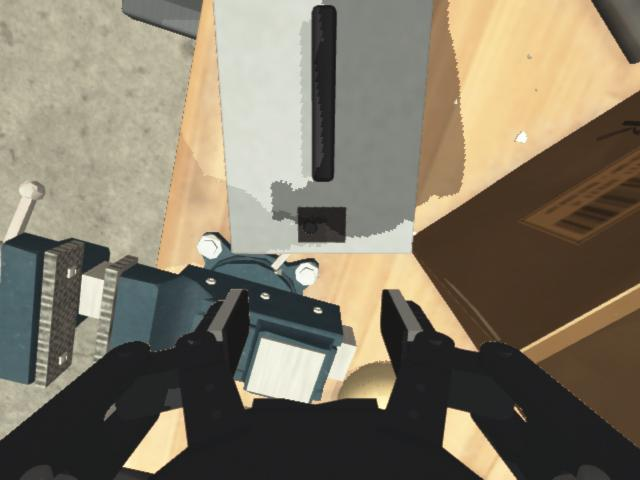

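The wrist view shows the lid bar at columns 312–337, rows 5–182, running nearly straight ahead. I'll grip it at its middle.

>>> play_rows:
  targets:
    - [3.22, 0.05, 0, 0.01]
    - [3.22, 0.05, 0, 0]
    - [3.22, 0.05, 0, 0]
    - [0, 0, 3, 0]
    - [0, 0, 3, 0]
    - [0, 0, 3, 0]
    - [0, 0, 2, 0]
    - [0, 0, 1.2, 0]
    - [0, 0, 0, 0]

```text
time_s: 28.75
ee_pos: [0.4489, -0.3296, 0.0531]
eef_rot: [0.599, 0.801, 0.0, -0.002]
force: [-1.1, -0.4, -0.1]
opening: 0.704
finger_force: 0.0
```

>>> play_rows:
  targets:
    - [0, 0, 0, 0]
    - [0, 0, 0, 0]
    - [0, 0, 0, 0]
    - [0, 0, 0, 0]
    - [0, 0, 0, 0]
    - [0, 0, 0, 0]
  hand: 1
  force: 100

```text
time_s: 29.25
ee_pos: [0.4504, -0.3322, 0.0565]
eef_rot: [0.6, 0.8, 0.0, 0.001]
force: [-1.4, 1.6, 9.3]
opening: 0.167
finger_force: 98.1
```

```bash
python3 go.py w 450 -330.5 55 16.5 c 0 0 150 -5
```

```text
t 29.25 world [ 450.4 -332.2   56.5] yaw 16.29 case [  32.3 -286.6] tilt [ 0.002 -0.001] open 0.167 ff 98.1 F [-1.4  1.6  9.3] q [ 0.11  0.63  0.62  1.96 -0.54  0.72  1.34]
turn -0.004 shift [0.18 0.01 0.15]
turn 0.375 shift [28.49 -3.18 -9.5 ]
```

>>> play_rows:
  targets:
    - [0, 0, -2, 0]
    - [0, 0, -3, 0]
    - [0, 0, -3, 0]
    - [0, 0, -3, 0]
    - [0, 0, -2.5, 0]
    - [0, 0, 0, 0.094]
    - [0, 0, 0, 0.094]
    - [0, 0, 0, 0.094]
    - [0, 0, 0, 0.09]
    - [0, 0, 0, 0]

```text
time_s: 30.08
ee_pos: [0.4494, -0.3314, 0.1902]
eef_rot: [0.739, 0.674, 0.0, -0.0]
force: [0.2, 0.6, -3.9]
opening: 0.162
finger_force: 98.7
```

```bash
python3 go.py c 0 0 190 -5; python3 - <<'E'
from h import *
p,X,c=cloud("wrist");p2,_,_=cloud("side")
cv2.imwrite("pics/w6.png",np.hstack([cv2.resize(p,(400,300)),cv2.resize(p2[100:280,200:440],(400,300))])[:,:,::-1])
E
```

```text
t 30.08 world [ 449.4 -331.4  190.2] yaw -5.28 case [  31.2 -285.9] tilt [0. 0.] open 0.162 ff 98.7 F [ 0.2  0.6 -3.9] q [-0.07  0.48  0.87  1.86 -0.44  1.    0.9 ]
turn -0.005 shift [ 2.859e+01 -3.120e+00  2.000e-02]
```

View pics/w6.png

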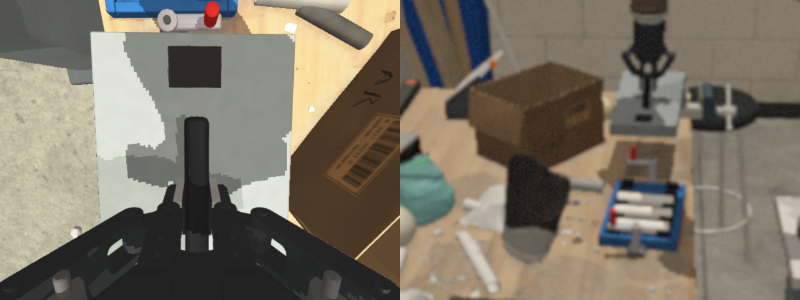

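The wrist view shows the lid held square, with its far edge at row 33, and the side view shows it clear of the bench. Carry it over the case.

>>> play_rows:
  targets:
    - [3.57, -0.39, 0, 0]
    - [3.57, -0.39, 0, 0]
    - [3.57, -0.39, 0, 0]
    - [3.57, -0.39, 0, 0]
    - [3.57, -0.39, 0, 0]
    - [3.57, -0.39, 0, 0]
    - [3.57, -0.39, 0, 0]
    - [3.57, -0.39, 0, 0]
    - [0, 0, 0, 0]
    - [0, 0, 0, 0]

```text
time_s: 31.02
ee_pos: [0.4435, -0.0419, 0.19]
eef_rot: [0.735, 0.678, 0.0, -0.0]
force: [0.1, -1.9, -4.0]
opening: 0.162
finger_force: 98.8
```

```bash
python3 go.py c 0 0 80 -5; cat > lc.py <<'E'
from h import *
CC=np.array([443.2,-43.9]);A=np.radians(-5.);cx=np.array([np.cos(A),np.sin(A)]);cy=np.array([-cx[1],cx[0]])
z=r.sense()["ee_pos"][2]-.0565+.032
p,X,c=cloud("wrist");m=abs(X[...,2]-z)<.008
m=max(comps(m,500),key=lambda q:q.sum());P=X[m][:,:2]*1000-CC;P=np.stack([P@cx,P@cy],1)
# far end & side edges in case frame; yaw from side edges
print("lid far end y (120 ideal)",np.percentile(P[:,1],99.5).round(1))
e=[]
for lo,hi in ((30,60),(60,90),(85,110)):
    q=P[(P[:,1]>lo)&(P[:,1]<hi)];e.append([np.percentile(q[:,0],.5),np.percentile(q[:,0],99.5)])
print("x edges (-78,78 ideal)",np.round(e,1).tolist(),"ztop",np.nanmedian(X[m][:,2]),z)
E
python3 lc.py
```

```text
t 31.02 world [443.5 -41.9 190. ] yaw -4.55 case [0.2 2. ] tilt [-0.     0.001] open 0.162 ff 98.8 F [ 0.1 -1.9 -4. ] q [-0.8   0.28  0.97  2.11 -0.3   0.89  0.26]
turn 0.008 shift [-0.2  -0.02 11.  ]
lid far end y (120 ideal) 48.3Traceback (most recent call last):
  File "lc.py", line 10, in <module>
    q=P[(P[:,1]>lo)&(P[:,1]<hi)];e.append([np.percentile(q[:,0],.5),np.percentile(q[:,0],99.5)])
                                           ~~~~~~~~~~~~~^^^^^^^^^^^
    return _quantile_unchecked(
        a, q, axis, out, overwrite_input, method, keepdims, weights)
    return _ureduce(a,
                    func=_quantile_ureduce_func,
    ...<5 lines>...
                    overwrite_input=overwrite_input,
                    method=method)
    r = func(a, **kwargs)
    result = _quantile(arr,
                       quantiles=q,
    ...<2 lines>...
                       out=out,
                       weights=wgt)
    slices_having_nans = np.isnan(arr[-1, ...])
                                  ~~~^^^^^^^^^
IndexError: index -1 is out of bounds for axis 0 with size 0
```

```bash
sed -i 's/^m=max.*;P=X\[m\]/P=X[m]/; s/<.008/<.012/' lc.py; python3 lc.py; python3 - <<'E'
from h import *
p,X,c=cloud("wrist");cv2.imwrite("pics/w7.png",cv2.resize(p,(400,300))[:,:,::-1])
print(X[100:400:50,300]*1000)
E
```

```text
lid far end y (120 ideal) 67.4
[[444.16214263  46.42623547 148.11380259]
 [442.05072212  23.8162763  151.11840247]
 [441.7586597    5.58700392 188.28601059]
 [440.07597733 -13.36799984 192.95874213]
 [438.24072262 -33.28912579 196.22369214]
 [436.45493044 -53.22097001 200.73334652]]Traceback (most recent call last):
  File "lc.py", line 10, in <module>
    q=P[(P[:,1]>lo)&(P[:,1]<hi)];e.append([np.percentile(q[:,0],.5),np.percentile(q[:,0],99.5)])
                                           ~~~~~~~~~~~~~^^^^^^^^^^^
    return _quantile_unchecked(
        a, q, axis, out, overwrite_input, method, keepdims, weights)
    return _ureduce(a,
                    func=_quantile_ureduce_func,
    ...<5 lines>...
                    overwrite_input=overwrite_input,
                    method=method)
    r = func(a, **kwargs)
    result = _quantile(arr,
                       quantiles=q,
    ...<2 lines>...
                       out=out,
                       weights=wgt)
    slices_having_nans = np.isnan(arr[-1, ...])
                                  ~~~^^^^^^^^^
IndexError: index -1 is out of bounds for axis 0 with size 0
```

View pics/w7.png

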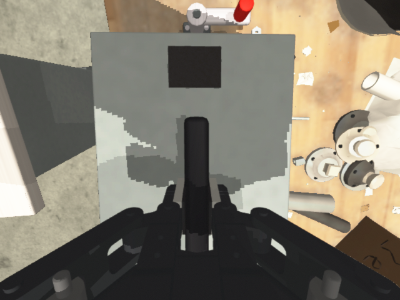

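The wrist view shows the lid under the gripper, with its far edge at row 33. The depth suggests it is pitched nose-down, so I'll fit a plane to check.

```bash
cat > lc.py <<'E'
from h import *
CC=np.array([443.2,-43.9]);A=np.radians(-5.);cx=np.array([np.cos(A),np.sin(A)]);cy=np.array([-cx[1],cx[0]])
for n in ("wrist","top"):
    p,X,c=cloud(n);P=X.reshape(-1,3)*1000;P=np.stack([(P[:,:2]-CC)@cx,(P[:,:2]-CC)@cy,P[:,2]],1)
    zt=r.sense()["ee_pos"][2]*1000-24.5
    k=(abs(P[:,2]-zt)<32)&(abs(P[:,0])<90)&(abs(P[:,1])<140)
    s=hsv(p)[...,1].reshape(-1);v=hsv(p)[...,2].reshape(-1);k&=(s<60)&(v>90)&((abs(P[:,0])>14))
    if n=="wrist":k&=P[:,1]>20
    Q=P[k]
    for _ in range(6):
        a=np.linalg.lstsq(np.c_[Q[:,:2],np.ones(len(Q))],Q[:,2],rcond=None)[0];e=abs(Q[:,2]-np.c_[Q[:,:2],np.ones(len(Q))]@a);Q=Q[e<max(3,2*np.median(e))]
    print(n,len(Q),"slope x,y, z0",a.round(3),"y range",np.percentile(Q[:,1],[.5,99.5]).round(1),"x range",np.percentile(Q[:,0],[.5,99.5]).round(1))
    for lo in (30,50,70,90):
        q=Q[(Q[:,1]>lo)&(Q[:,1]<lo+20)]
        if len(q)>50:print(lo,np.percentile(q[:,0],[1,99]).round(1))
E
python3 lc.py
```

```text
wrist 49301 slope x,y, z0 [-3.70000e-02 -1.89000e-01  1.63706e+02] y range [ 20.5 110.5] x range [-78.   75.1]
30 [-77.2  74.4]
50 [-77.3  74.3]
70 [-77.4  74.3]
90 [-77.4  74.2]
top 1818 slope x,y, z0 [-4.00000e-02 -1.92000e-01  1.64018e+02] y range [ -1.7 108.6] x range [-78.3  75.7]
30 [-78.3  75.5]
50 [-76.7  75. ]
70 [-77.9  75.3]
90 [-77.1  75. ]
```

The lid is pitched 0.19 rad, so it turned in the grip. I'll set it back on the clear bench to level it, then grip it again.

>>> play_rows:
  targets:
    - [0, 0, -2, 0]
    - [-3.5, 0.38, 0, 0]
    - [-3.5, 0.38, 0, 0]
    - [-3.5, 0.38, 0, 0]
    - [-3.5, 0.38, 0, 0]
    - [-3.5, 0.38, 0, 0]
    - [-3.5, 0.38, 0, 0]
    - [-3.5, 0.38, 0, 0]
    - [-3.5, 0.38, 0, 0]
    - [0, 0, 0, 0]

```text
time_s: 32.1
ee_pos: [0.4462, -0.3359, 0.2109]
eef_rot: [0.741, 0.672, -0.002, 0.003]
force: [0.7, -1.6, -3.1]
opening: 0.164
finger_force: 98.8
```

>>> play_rows:
  targets:
    - [0, 0, 4, 0]
    - [0, 0, 4, 0]
    - [0, 0, 3, 0]
    - [0, 0, 0, 0]

```text
time_s: 32.43
ee_pos: [0.4456, -0.3247, 0.0948]
eef_rot: [0.738, 0.675, -0.001, -0.004]
force: [-1.0, 1.5, -3.9]
opening: 0.164
finger_force: 99.1
```

```bash
python3 go.py w 449 -325 56 -5
```

```text
t 32.43 world [ 445.6 -324.7   94.8] yaw -5.14 case [  26.9 -279.5] tilt [-0.008  0.004] open 0.164 ff 99.1 F [-1.   1.5 -3.9] q [-0.    0.6   0.78  1.95 -0.57  0.83  1.  ]
turn -0.002 shift [-0.    0.34  3.88]
```

>>> play_rows:
  targets:
    - [0, 0, 1, 0]
    - [0, 0, 0.7, 0]
    - [0, 0, 0.6, 0]
    - [0, 0, 0.6, 0]
    - [0, 0, 0.5, 0]
    - [0, 0, 0, 0]
  force: 25

```text
time_s: 32.93
ee_pos: [0.4501, -0.3301, 0.068]
eef_rot: [0.738, 0.675, -0.001, 0.004]
force: [-2.5, -7.1, 7.9]
opening: 0.161
finger_force: 101.0
```

>>> play_rows:
  targets:
    - [0, 0, 0, 0]
    - [0, 0, 0, 0]
    - [0, 0, 0, 0]
    - [0, 0, 0, 0]
    - [0, 0, 0, 0]
  hand: 0.5

```text
time_s: 33.35
ee_pos: [0.4495, -0.3259, 0.0661]
eef_rot: [0.737, 0.675, 0.0, 0.0]
force: [-0.0, 0.4, 0.4]
opening: 0.501
finger_force: 0.0
```

>>> play_rows:
  targets:
    - [0, 0, -3.5, 0]
    - [0, 0, -3.5, 0]
    - [0, 0, -3, 0]
    - [-3, 0, 0, 0]
    - [-3, 0, 0, 0]
    - [-3, 0, 0, 0]
    - [0, 0, 0, 0]
    - [0, 0, 0, 0]

```text
time_s: 34.02
ee_pos: [0.4402, -0.4175, 0.166]
eef_rot: [0.739, 0.674, -0.0, 0.0]
force: [-0.3, 0.5, -0.5]
opening: 0.497
finger_force: 0.0
```

```bash
python3 lid.py; python3 go.py w 449 -325 56 -5; python3 - <<'E'
from h import *
p,X,c=cloud("wrist");Z=X[...,2]*1000;H=hsv(p)
k=(Z>24)&(Z<45)&(H[...,1]<60)&(X[...,1]>-.44)&(X[...,1]<-.2)&(X[...,0]<.52)&(X[...,0]>.37)&(H[...,2]>90)
Q=X[k]*1000;print(len(Q),np.linalg.lstsq(np.c_[Q[:,:2]-[449,-325],np.ones(len(Q))],Q[:,2],rcond=None)[0].round(3))
E
```

```text
wrist bar 4302 [ 449.1 -335.   107.3   15.7   85.1] z 65.44021180310125
wrist bar 1593 [ 578.6 -409.1   90.9   47.4   89.1] z 64.10248870803923
wrist top 52768 [ 447.5 -354.   201.1  154.7   85.1]
wrist top 1004 [ 579.2 -398.4   75.6   29.5   71.6]
wrist top 364 [ 4.325e+02 -4.735e+02  4.940e+01  9.000e+00 -1.000e-01]
top bar 65 [ 579.6 -391.7   65.1    8.6   52.6] z 63.588983482037925
top bar 284 [ 447.8 -334.1  110.8   16.3   85. ] z 65.9211032967479
top top 5267 [ 447.9 -336.6  245.4  155.9   85. ]
t 34.12 world [ 441.3 -415.   165.5] yaw -5.04 case [  30.4 -369.8] tilt [-0.     0.001] open 0.498 ff 0.0 F [-0.2  0.1 -0.3] q [ 0.12  0.59  0.83  1.76 -0.51  1.02  1.06]
turn -0.001 shift [ 9.030e+00 -1.000e-02  1.095e+01]
45627 [1.0000e-03 1.0000e-03 3.1856e+01]
```

>>> play_rows:
  targets:
    - [2.7, 0, 0, 0]
    - [2.7, 0, 0, 0]
    - [2.6, 0, 0, 0]
    - [0, 0, 3, 0]
    - [0, 0, 3, 0]
    - [0, 0, 3, 0]
    - [0, 0, 2.1, 0]
    - [0, 0, 0, 0]
    - [0, 0, 0, 0]

```text
time_s: 34.92
ee_pos: [0.448, -0.3349, 0.0546]
eef_rot: [0.737, 0.676, -0.0, -0.001]
force: [-0.6, 0.5, 0.4]
opening: 0.502
finger_force: 0.0
```

>>> play_rows:
  targets:
    - [0, 0, 0, 0]
    - [0, 0, 0, 0]
    - [0, 0, 0, 0]
    - [0, 0, 0, 0]
    - [0, 0, 0, 0]
    - [0, 0, 0, 0]
  hand: 1
  force: 120

```text
time_s: 35.42
ee_pos: [0.4493, -0.3366, 0.0569]
eef_rot: [0.737, 0.675, 0.001, 0.001]
force: [-0.5, 1.6, 8.2]
opening: 0.16
finger_force: 117.7
```

>>> play_rows:
  targets:
    - [0, 0, -1, 0]
    - [0, 0, -2, 0]
    - [0, 0, -2, 0]
    - [0, 0, -3, 0]
    - [0, 0, -3, 0]
    - [0, 0, -3, 0]
    - [0, 0, 0, 0]
    - [0, 0, 0, 0]

```text
time_s: 36.08
ee_pos: [0.4489, -0.3366, 0.1971]
eef_rot: [0.738, 0.675, 0.001, 0.002]
force: [0.1, 0.7, -4.2]
opening: 0.159
finger_force: 118.1
```

```bash
python3 go.py c 0 0 190 -5; sed 's/443.2,-43.9/449,-334.7/' lc.py | python3 -
```

```text
t 36.08 world [ 448.9 -336.6  197.1] yaw -5.04 case [  31.2 -291.1] tilt [ 0.004 -0.001] open 0.159 ff 118.1 F [ 0.1  0.7 -4.2] q [-0.08  0.49  0.9   1.85 -0.44  1.02  0.92]
turn -0.001 shift [29.11 -3.12  0.71]
wrist 65759 slope x,y, z0 [3.00000e-03 0.00000e+00 1.72009e+02] y range [ 20.6 118.6] x range [-77.   76.1]
30 [-76.4  75.4]
50 [-76.2  75.2]
70 [-76.3  75.3]
90 [-76.4  75.6]
top 2477 slope x,y, z0 [-1.00000e-03 -1.00000e-03  1.71366e+02] y range [-85.2 118.4] x range [-79.   75.4]
30 [-77.8  74.8]
50 [-77.9  73.9]
70 [-78.7  74.4]
90 [-78.7  73.9]
```

Level now. Carry it over.

>>> play_rows:
  targets:
    - [3.2, -0.35, 0, 0]
    - [3.2, -0.35, 0, 0]
    - [3.2, -0.35, 0, 0]
    - [3.2, -0.35, 0, 0]
    - [3.2, -0.35, 0, 0]
    - [3.2, -0.35, 0, 0]
    - [3.2, -0.35, 0, 0]
    - [3.2, -0.35, 0, 0]
    - [3.35, -0.3, 0, 0]
    - [0, 0, 0, 0]

```text
time_s: 37.02
ee_pos: [0.4417, -0.0377, 0.1933]
eef_rot: [0.735, 0.679, -0.001, -0.002]
force: [-0.7, -0.2, -3.7]
opening: 0.159
finger_force: 118.0
```

>>> play_rows:
  targets:
    - [0, 0, 0, 0]
    - [0, 0, 0, 0]
    - [0, 0, 0, 0]

```text
time_s: 37.27
ee_pos: [0.4424, -0.0461, 0.1946]
eef_rot: [0.738, 0.675, -0.0, -0.0]
force: [-0.3, 0.6, -3.9]
opening: 0.157
finger_force: 118.0
```

```bash
python3 go.py c 0 0 80 -5; python3 lc.py
```

```text
t 37.27 world [442.4 -46.1 194.6] yaw -5.15 case [-0.6 -2.3] tilt [-0.001 -0.001] open 0.157 ff 118.0 F [-0.3  0.6 -3.9] q [-0.83  0.28  1.01  2.11 -0.3   0.9   0.27]
turn -0.003 shift [ 0.23  0.06 11.46]
wrist 65533 slope x,y, z0 [-2.00000e-03  0.00000e+00  1.69562e+02] y range [ 20.7 118.1] x range [-77.7  75.4]
30 [-76.9  74.6]
50 [-76.9  74.7]
70 [-76.9  74.8]
90 [-76.9  74.8]
top 2071 slope x,y, z0 [-6.00000e-03  1.00000e-03  1.70161e+02] y range [ -1.9 116.9] x range [-77.8  76.1]
30 [-78.  75.]
50 [-75.5  74.6]
70 [-77.6  75.8]
90 [-76.5  75.7]
```

>>> play_rows:
  targets:
    - [0.1, 0.1, 2, 0]
    - [0, 0, 2.5, 0]
    - [0, 0, 2.5, 0]
    - [0, 0, 1.5, 0]
    - [0, 0, 1, 0]
    - [0, 0, 0.5, 0]
    - [0, 0, 0, 0]
    - [0, 0, 0, 0]

```text
time_s: 38.03
ee_pos: [0.4444, -0.0446, 0.0954]
eef_rot: [0.738, 0.675, 0.0, 0.0]
force: [0.9, -0.5, -4.5]
opening: 0.164
finger_force: 117.9
```

```bash
python3 go.py c 0 -1 81 -5; python3 lc.py
```

```text
t 38.03 world [444.4 -44.6  95.4] yaw -5.09 case [ 1.2 -0.6] tilt [ 0.001 -0.   ] open 0.164 ff 117.9 F [ 0.9 -0.5 -4.5] q [-0.64  0.45  0.83  2.21 -0.54  0.68  0.48]
turn -0.002 shift [-0.04 -0.12  1.44]
wrist 66413 slope x,y, z0 [-0.0000e+00  1.0000e-03  7.0376e+01] y range [ 20.7 119.9] x range [-75.8  77.2]
30 [-75.2  76.5]
50 [-75.1  76.4]
70 [-75.1  76.5]
90 [-75.1  76.7]
top 1464 slope x,y, z0 [-3.0000e-03 -2.0000e-03  7.1289e+01] y range [  0.7 118.9] x range [-75.1  78.1]
30 [-71.4  77.9]
50 [-75.3  77.1]
70 [-74.6  77.3]
90 [-74.3  77.6]
```

>>> play_rows:
  targets:
    - [0, -0.07, 0.6, 0]
    - [0, 0, 0.5, 0]
    - [0, 0, 0.3, 0]
    - [0, 0, 0.1, 0]
    - [0, 0, 0, 0]

```text
time_s: 38.55
ee_pos: [0.4432, -0.0437, 0.0808]
eef_rot: [0.738, 0.675, 0.001, -0.001]
force: [-7.0, 3.6, 25.8]
opening: 0.156
finger_force: 122.3
```

>>> play_rows:
  targets:
    - [0, 0, 0, 0]
    - [0, 0, 0, 0]
    - [0, 0, 0, 0]
    - [0, 0, 0, 0]
  hand: 0.4

```text
time_s: 38.88
ee_pos: [0.4434, -0.044, 0.0799]
eef_rot: [0.738, 0.675, 0.0, 0.0]
force: [-0.3, -0.8, 0.1]
opening: 0.596
finger_force: 0.0
```

>>> play_rows:
  targets:
    - [0, 0, -3, 0]
    - [0, 0, -3.5, 0]
    - [0, 0, -3.5, 0]
    - [-3.5, 0, 0, 0]
    - [-3.5, 0, 0, 0]
    - [-3.5, 0, 0, 0]
    - [-3.5, 0, 0, 0]
    - [-3.5, 0, 0, 0]
    - [0, 0, 0, 0]
    - [0, 0, 0, 0]

```text
time_s: 39.72
ee_pos: [0.427, -0.2209, 0.18]
eef_rot: [0.739, 0.673, -0.0, 0.0]
force: [0.5, 0.4, -0.5]
opening: 0.597
finger_force: 0.0
```

```bash
python3 go.py c 48 -185 150 -5; python3 knob.py; python3 - <<'E'
from h import *
CC=np.array([443.2,-43.9]);A=np.radians(-5.);cx=np.array([np.cos(A),np.sin(A)]);cy=np.array([-cx[1],cx[0]])
for n in ("wrist","top"):
    p,X,c=cloud(n);P=X.reshape(-1,3)*1000;P=np.stack([(P[:,:2]-CC)@cx,(P[:,:2]-CC)@cy,P[:,2]],1)
    H=hsv(p).reshape(-1,3);k=(abs(P[:,2]-56)<8)&(abs(P[:,0])<90)&(abs(P[:,1])<128)&(H[:,1]<60)&(H[:,2]>90);Q=P[k]
    a=np.linalg.lstsq(np.c_[Q[:,:2],np.ones(len(Q))],Q[:,2],rcond=None)[0]
    print(n,len(Q),a.round(3),np.percentile(Q,[.5,99.5],axis=0).round(1).tolist())
E
```

```text
t 39.72 world [ 427.  -220.9  180. ] yaw -5.35 case [  -0.7 -177.7] tilt [ 0.    -0.001] open 0.597 ff 0.0 F [ 0.5  0.4 -0.5] q [-0.36  0.38  0.96  2.05 -0.39  0.91  0.72]
turn -0.006 shift [-0.73  4.87  3.  ]
22 case [ 46. 145.] angle 0.01 [501.  96. 102.]
28 case [  45. -143.] angle 0.04 [ 475. -190.  100.]
wrist 31224 [1.0000e-03 1.0000e-03 5.5924e+01] [[-77.0, -117.2, 54.0], [76.3, -15.3, 57.7]]
top 5034 [-1.0000e-03 -0.0000e+00  5.6373e+01] [[-77.6, -118.1, 50.1], [76.1, 119.5, 62.8]]
```

The lid is seated: level, top at 56 mm, centred within 1 mm. Now the right clamp.

>>> play_rows:
  targets:
    - [0, 2.3, 0, 0]
    - [0, 2.3, 0, 0]
    - [0, 0, 3, 0]
    - [0, 0, 3, 0]
    - [0, 0, 2.2, 0]
    - [0, 0, 1.1, 0]
    - [0, 0, 0, 0]
    - [0, 0, 0, 0]
  hand: 1
  force: 60

```text
time_s: 40.53
ee_pos: [0.4739, -0.2218, 0.0872]
eef_rot: [0.737, 0.676, -0.0, -0.0]
force: [-0.1, -0.2, 0.4]
opening: 0.004
finger_force: 0.0
```

```bash
python3 go.py c 45 -164.5 86 -5
```

```text
t 40.53 world [ 473.9 -221.8   87.2] yaw -4.99 case [  46.1 -174.5] tilt [-0.001  0.   ] open 0.004 ff 0.0 F [-0.1 -0.2  0.4] q [-0.22  0.58  0.79  2.04 -0.59  0.77  0.84]
turn 0.0 shift [ 1.   -0.11  0.12]
```

>>> play_rows:
  targets:
    - [1, 0, 0, 0]
    - [0.8, 0.15, 0, 0]
    - [0.8, 0.1, 0, 0]
    - [0.8, 0.1, 0, 0]
    - [0.8, -0.2, 0, 0]
    - [0.8, -0.3, 0, 0]
    - [0.7, -0.4, 0, 0]
    - [0.5, -0.5, 0, 0]
    - [0.5, -0.5, 0, 0]
    - [0.4, -0.4, 0, 0]

```text
time_s: 41.37
ee_pos: [0.4602, -0.1489, 0.087]
eef_rot: [0.737, 0.675, 0.0, -0.0]
force: [1.3, -0.8, 0.1]
opening: -0.004
finger_force: 0.5
```

>>> play_rows:
  targets:
    - [0.3, -0.4, 0, 0]
    - [0.1, -0.3, 0, 0]
    - [0, 0, 0, 0]
    - [0, 0, 0, 0]

```text
time_s: 41.7
ee_pos: [0.4546, -0.1449, 0.0871]
eef_rot: [0.737, 0.676, 0.001, 0.0]
force: [3.6, 0.7, -0.7]
opening: 0.0
finger_force: 2.0
```

```bash
python3 go.py c 20 -100 86 -5; python3 knob.py
```

```text
t 41.7 world [ 454.6 -144.9   87.1] yaw -5.01 case [ 20.2 -99.6] tilt [0.001 0.   ] open 0.0 ff 2.0 F [ 3.6  0.7 -0.7] q [-0.4   0.52  0.82  2.15 -0.59  0.71  0.73]
turn -0.0 shift [-0.04 -0.02  0.11]
23 case [ 46. 146.] angle -0.02 [501.  97. 101.]
```

>>> play_rows:
  targets:
    - [0, 1, 0, 0]
    - [0, 0, -3, 0]
    - [0, 0, -3, 0]
    - [4, 0.2, 0, 0]
    - [4, 0.2, 0, 0]
    - [4, 0.2, 0, 0]
    - [4, 0.2, 0, 0]
    - [4, 0.2, 0, 0]
    - [4, 0.2, 0, 0]
    - [3.6, 0.2, 0, 0]

```text
time_s: 42.58
ee_pos: [0.502, 0.1301, 0.1468]
eef_rot: [0.737, 0.676, -0.0, -0.0]
force: [0.2, 0.2, -0.2]
opening: -0.001
finger_force: 0.0
```

>>> play_rows:
  targets:
    - [0, 0, 0, 0]
    - [0, 0, 0, 0]

```text
time_s: 42.75
ee_pos: [0.5021, 0.1296, 0.1464]
eef_rot: [0.736, 0.677, -0.001, 0.0]
force: [-0.0, -0.4, -0.3]
opening: -0.002
finger_force: 0.0
```

```bash
python3 go.py c 46 176 86 -5; python3 knob.py
```

```text
t 42.75 world [502.1 129.6 146.4] yaw -4.78 case [ 43.5 178. ] tilt [-0.001 -0.001] open -0.002 ff 0.0 F [-0.  -0.4 -0.3] q [-1.01  0.51  0.93  2.   -0.52  0.89  0.11]
turn 0.004 shift [-0.2   0.25  6.04]
24 case [  0. -99.] angle 1.57 [ 435. -142.  100.]
```

>>> play_rows:
  targets:
    - [0, 0.2, 3, 0]
    - [0, 0, 2.9, 0]
    - [0, 0, 0, 0]
    - [-1.3, 0, 0, 0]
    - [-0.8, 0.15, 0, 0]
    - [-0.8, 0.1, 0, 0]
    - [-0.8, 0.1, 0, 0]
    - [-0.8, -0.2, 0, 0]
    - [-0.8, -0.3, 0, 0]
    - [-0.7, -0.4, 0, 0]

```text
time_s: 43.63
ee_pos: [0.4934, 0.0672, 0.0884]
eef_rot: [0.738, 0.675, 0.001, 0.0]
force: [0.9, 1.4, -0.5]
opening: -0.002
finger_force: 0.7
```

>>> play_rows:
  targets:
    - [-0.5, -0.5, 0, 0]
    - [-0.5, -0.5, 0, 0]
    - [-0.4, -0.4, 0, 0]
    - [-0.3, -0.4, 0, 0]
    - [-0.1, -0.3, 0, 0]
    - [0, 0, 0, 0]
    - [0, 0, 0, 0]

```text
time_s: 44.22
ee_pos: [0.4714, 0.0517, 0.0882]
eef_rot: [0.738, 0.675, 0.0, 0.001]
force: [2.8, -1.5, -0.9]
opening: 0.0
finger_force: 1.8
```

```bash
python3 go.py c 20 100 86 -5
```

```text
t 44.22 world [471.4  51.7  88.2] yaw -5.04 case [19.8 97.7] tilt [ 0.002 -0.001] open 0.0 ff 1.8 F [ 2.8 -1.5 -0.9] q [-0.84  0.52  0.84  2.15 -0.6   0.72  0.33]
turn -0.001 shift [0.23 0.02 0.22]
```

>>> play_rows:
  targets:
    - [0, 1, 0, 0]
    - [0, 0, -3, 0]
    - [0, 0, -3, 0]
    - [0, 0, -3, 0]
    - [3.5, 0, 0, 0]
    - [3.5, 0, 0, 0]
    - [3.5, 0, 0, 0]
    - [3.5, 0, 0, 0]
    - [3.5, 0, 0, 0]
    - [0, 0, 0, 0]

```text
time_s: 45.05
ee_pos: [0.4957, 0.2338, 0.177]
eef_rot: [0.734, 0.679, -0.0, -0.001]
force: [0.0, 0.5, 0.2]
opening: -0.004
finger_force: 0.0
```

>>> play_rows:
  targets:
    - [0, 0, 0, 0]
    - [0, 0, 0, 0]
    - [0, 0, 0, 0]

```text
time_s: 45.3
ee_pos: [0.4962, 0.2239, 0.1779]
eef_rot: [0.738, 0.675, -0.0, 0.0]
force: [0.3, -0.4, 0.4]
opening: -0.002
finger_force: 0.0
```

```bash
python3 knob.py; python3 - <<'E'
from h import *
CC=np.array([443.2,-43.9]);A=np.radians(-5.);cx=np.array([np.cos(A),np.sin(A)]);cy=np.array([-cx[1],cx[0]])
p,X,c=cloud();P=X.reshape(-1,3)*1000;P=np.stack([(P[:,:2]-CC)@cx,(P[:,:2]-CC)@cy,P[:,2]],1)
H=hsv(p).reshape(-1,3);k=(abs(P[:,2]-56)<6)&(abs(P[:,0])<90)&(abs(P[:,1])<135)&(H[:,1]<60)&(H[:,2]>90);Q=P[k]
print(len(Q),np.linalg.lstsq(np.c_[Q[:,:2],np.ones(len(Q))],Q[:,2],rcond=None)[0].round(3),np.percentile(Q,[1,99],axis=0).round(1).tolist())
cv2.imwrite("pics/end.png",cv2.resize(p[200:320,130:530],(800,240))[:,:,::-1])
E
```

```text
22 case [  0. 100.] angle 1.56 [452.  56. 100.]
24 case [  0. -99.] angle 1.57 [ 435. -142.  100.]
4981 [-1.0000e-03 -1.0000e-03  5.6351e+01] [[-77.5, -116.9, 51.0], [75.5, 118.3, 61.5]]
```

View pics/end.png

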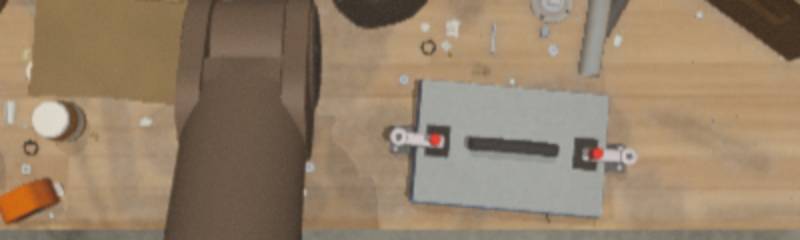

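The picture shows the lid seated and both red knobs over it, at (435,140) and (597,154). The jar and tape are in place. Handing in.

```bash
python3 -c "
from plant import job
print(job.close_job())"
```

```text
the job is handed in; nothing more can be done
None
```

I packed the three loose pipes into slots 1–3, seated the lid level on the case rim, swung both clamps in to about 1.57 rad, and handed the job in; the hand-in returned no verdict.

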